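# Lay the foil roll down in its cradle

### The arm

A 7-joint arm with a two-finger parallel gripper is mounted at the origin on the work surface. World frame = base frame: x ahead of the robot, y to its left, z up, the work surface at z = 0. Lengths are in m, angles in degrees, forces in N, time in s.
With the tool pointing down it reaches from about 0.375 to 0.925 m from the base axis. Payload 3.1 kg.
Tool frame: the origin (TCP) lies midway between the tips of the shut fingers; the grasp point (between the pads) lies 19 mm behind it; z points along the fingers, y is the line along which they close (so a half turn about z gives the same grasp; the last joint's range is limited). The gripper opens to 85 mm and grips with 20 to 120 N. Pads are 22 mm wide; open, the fingers measure 114 mm over their backs; the gripper's body (76 mm by 85 mm) begins 54 mm behind the grasp point. The pads swing forward as they close: fully open they stand 13 mm farther back than shut.
Start: joints at [66.818, 21.939, 2.515, 91.553, -1.026, 66.532, -2.859], TCP at [0.196, -0.62, 0.231] pointing down, gripper open.
Joint ranges: [-149.38, 149.38], [-23.57, 123.04], [-84.95, 90], [0, 143.3], [-89.99, 269.99], [3.08, 112.72], [-163.45, 163.45]. Speed limits (degrees/s): [159.86, 159.86, 180, 180, 180, 180, 180].

### API

Orientations are given as [roll, pitch, yaw] about the fixed x, y, z axes, in that order (R = Rz(yaw) Ry(pitch) Rx(roll)).
In Python, from rig import * gives the robot as it stands. The module is installed in compiled form; this text tells all that it offers.
- The arm moves only by the tool move_arm, never from a script. Its argument "commands" is a list of rows, each an object of numbers: "tx", "ty", "tz": the shift along the tool's x, y, z in units of 0.1 m (1.0 is 0.1 m); "wx", "wy", "wz": the turn, a rotation vector about the tool's x, y, z in units of 90 degrees (1.0 is 90 degrees). A call has 1 to 20 rows; each row is the pose to reach, as a shift and turn from the pose commanded when the call began, along the tool's axes at that moment; what a row does not reach only later rows make up. A row lasts 1/8 s, in which the tool goes at most 62.5 mm and 10.7 degrees, less where a joint would pass 70% of its speed; a pose out of reach is approached as far as the arm can. A call with a number of a shift or a turn outside -1 to 1 is refused whole. A call with a gripper value outside its range is refused whole. "hand" is the finger opening in mm, from 0 to 85.4, set as the call begins (left out, the last holds). The fingers move at their own pace and stop on an object; the grip force is fixed at half the most. Time passes only in rows, so rows that repeat a pose let the fingers close. It gives the time, the measured TCP pose, the force, the opening and the grip force at its end, in the units of the state.
- read_state(): the state, without advancing time (a new reading comes with each control period).
- get_image(name): name is "side" or "top"; returns a dict with "color" (384x512x3 uint8, blue, green, red), "z_map" (384x512 float32, m along the optical axis (not along the pixel's ray), 0 where there is no reading), "vfov" (degrees; the focal length in pixels is half the picture's height over the tangent of half this angle, whatever the lens; pixels are square), "cx", "cy" (the principal point, pixels), "distortion" ([k1, k2, p1, p2, k3] as OpenCV has them; the pictures are not rectified), "world_to_cam" (4x4, takes a point from world to camera coordinates). Camera axes: x right, y down, z forward; pixel columns grow to the right and rows downward; lengths in m; the calibration is good to about 2 mm. A picture is of the moment at which its call begins.
- close_job(): hands the job in; it is judged then, once.
Trained networks look in the newest picture that a camera, given by its name, has taken for a name from the list of things; names that differ only in an ending like _2 or _b are one class to them, and where a whole thing is asked for, a point or a joint stands for the part that bears it (a point fixed in the world has none). Each returns a list of dicts, best first, with "p" (0 to 1); they miss things now and then, are a little off and sometimes report something else, mostly with a low value. They report only what shows in the picture. A call takes as long as a camera call. They do not tell look-alikes from the thing itself.
- find_in(label, camera): "centre" ([row, column] in pixels, amid what is visible of it).
- outline_of(label, camera): "mask" (384x512 bool, what is visible of it) and "centre" ([row, column] in pixels, amid what is visible of it).
- pinpoint(label, camera): "centre" ([row, column] in pixels: a listed point, or the origin of a listed thing).
The state is a dict: "time": time; "joint_pos": joint angles; "joint_velocities": joint speeds; "joint_efforts": joint torques, N m; "tcp_pos": TCP position; "orientation": TCP orientation; "contact_force": force on the tool from outside, world axes, zero at the start; "torque": the same for the moment, N m; "width": opening from 0.0 (shut) to 1.0 (fully open); "grasp_force": force on a finger pad.
Only numpy, scipy, OpenCV 4.12 (cv2) and the standard library are available. Lean on these libraries where they do the work, as an engineer would, in place of code of your own. Each camera call takes 0.05 s, during which the arm holds its last target. There are 200 camera calls.

### The job

Using only the fingertips, tip the tall open-cored foil roll, which stands at the foot of the two rails, over onto its side so that it lies lengthwise on the rails with its upper end towards the upright end plate; let it down gently all the way and never let it drop. Then push the lying roll along the rails until it rests against the end plate. Do not lift the roll, and leave everything else on the bench where it is.

Things in the scene. Friction and masses are not known exactly. Their poses are not given: they have to be found in the camera images.
- cradle: Fixed foil cradle on the bench: grey laminate board (400 x 260 mm, top at z 6 mm, x -145 to 255 mm) with two aluminium rails and a dark steel end plate. Origin at bench level on the centre line, at the rails' near ends; x (level) runs along the rails from the standing roll to the end plate, y across, z up.
- rail_ends (a point): Middle between the near ends of the two rails, at rail-top height. Rails: cradle x 0 to 230 mm, z 6 to 18 mm, each 12 mm wide, inner faces at y +-30 mm. These near ends are the stop for the standing roll's foot. The laid roll rests on the rails' inner top edges and cannot roll off.
- end_plate (a point): Middle of the top edge of the end plate's near face (cradle x 230 mm, z 46 mm). The plate is upright, 12 mm thick, 110 mm wide.
- roll: The foil roll: stiff brass-coloured tube, 100 mm across, 150 mm long, open 76 mm bore, wall 12 mm, 0.4 to 0.65 kg. Origin at the centre of its foot end, z along its axis to its upper end. It starts upright on the board, up to 5 mm short of the rail ends (touching them, its axis is at cradle x -40 mm). Pushed at the top it pivots over the rail ends; balance point about 30 degrees.
- roll_center (a point): Point on the roll's axis half-way along (75 mm from either end). Lying on the rails it is 58 mm above the bench; just laid down, the foot end overhangs the rail ends by about 15 mm and some 95 mm remain between the other end and the end plate.
- roll_top (a point): Point on the roll's axis at the upper end (150 mm from the foot); lying home it is at the end plate's near face.
- reel_a: Bystander: narrow foil reel standing on the cradle's board beside the rails, 48 mm diameter, 60 mm tall; origin at the centre of its foot.
- pot: Bystander: small white pot standing on the cradle's board on the other side of the rails, 54 mm diameter, 50 mm tall; origin at the centre of its foot.
- reel_b: Bystander: narrow foil reel standing on the bench, 60 mm diameter, 110 mm tall; origin at the centre of its foot.
- reel_c: Bystander: narrow foil reel standing on the bench, 56 mm diameter, 90 mm tall; origin at the centre of its foot.
- stick: Bystander: steel composing stick with brass type lying on the bench, 170 x 45 x 23 mm; origin under its centre.
- notebook: Bystander: green notebook lying on the bench, 130 x 190 x 18 mm; origin under its centre.
- driver: Bystander: screwdriver lying on the bench; origin near its middle.
Mind the look-alikes: they are no part of the job. Leave any green look-alike of the roll alone.

How it is judged:
By the outcome, as a careful person would: the job done as asked, in the order asked, and still so for the second after the job is handed in, with the robot touching nothing.
It also fails if it takes over 61 s, if anything falls off the work surface, if the arm or the gripper's body presses on something with over 40 N, if the wrist force passes 120 N, or if a joint passes its speed limit or range.

## Working session

There is one attempt and no reset: what is moved stays moved. The work goes in short steps, Python scripts to look and compute and a tool call to move; the robot and the scene stay as the last step left them, time stands still between calls to the robot, and variables do not carry over. Pictures are saved under pics/ and viewed, at most 10 in all, crops included, and the job is handed in when it is done.

Besides the shell and the picture viewer there is one more tool, called after "Call:" as a command line: name --argument value ..., lists and objects as JSON in quotes. move_arm: Moves the arm, as the interface text tells. Shifts and turns lie within -1 to 1; 1 stands for 0.1 m of shift or 90 degrees of turn. Its arguments: {"type":"object","properties":{"commands":{"type":"array"},"hand":{"type":"number"}},"required":["commands"]}

```bash
mkdir -p pics; cat > h.py <<'E'
from rig import *
import numpy as np, cv2
from scipy.spatial.transform import Rotation as Rn
def cam(n):
    g=get_image(n); h,w=g['z_map'].shape; f=h/2/np.tan(np.radians(g['vfov']/2))
    g['K']=np.array([[f,0,g['cx']],[0,f,g['cy']],[0,0,1]]); g['T']=np.linalg.inv(g['world_to_cam']); return g
def cloud(g):
    h,w=g['z_map'].shape
    v,u=np.mgrid[:h,:w]; p=np.stack([u,v],-1).reshape(-1,1,2).astype(np.float64)
    q=cv2.undistortPoints(p,g['K'],np.array(g['distortion'])).reshape(h,w,2)
    z=g['z_map'][...,None]; P=np.concatenate([q*z,z],-1)
    return P@g['T'][:3,:3].T+g['T'][:3,3]
def ray(g,rc):
    q=cv2.undistortPoints(np.array([[[rc[1],rc[0]]]],float),g['K'],np.array(g['distortion'])).ravel()
    return g['T'][:3,3], g['T'][:3,:3]@np.array([q[0],q[1],1])
def atz(g,rc,z):
    o,d=ray(g,rc); return o+d*(z-o[2])/d[2]
E
python3 - <<'E'
from h import *
ims=[]
for n in ('side','top'):
    g=cam(n); cv2.imwrite(f'pics/{n}0.png',g['color'])
    C=cloud(g)
    for l in ('roll','rail_ends','end_plate','roll_top','roll_center','reel_a','pot','reel_b','reel_c'):
        r=pinpoint(l,n)
        z={'rail_ends':.018,'end_plate':.046,'roll_top':.15,'roll_center':.075}.get(l,0.006 if l in('roll','pot','reel_a') else 0)
        if l=='roll_top': z=.156
        if l=='roll_center': z=.081
        print(n,l,[(round(x['p'],2),np.round(x['centre']).tolist(),atz(g,x['centre'],z).round(3).tolist()) for x in r[:3]])
print(read_state())
E
```

```text
side roll [(0.86, [252.0, 333.0], [0.239, 0.28, 0.006]), (0.82, [145.0, 277.0], [0.206, -0.281, 0.006]), (0.8, [174.0, 186.0], [0.615, -0.27, 0.006])]
side rail_ends [(0.64, [216.0, 230.0], [0.525, -0.0, 0.018]), (0.37, [154.0, 207.0], [0.502, -0.334, 0.018])]
side end_plate [(0.9, [257.0, 258.0], [0.504, 0.221, 0.046])]
side roll_top [(0.9, [225.0, 333.0], [0.253, 0.262, 0.156]), (0.87, [117.0, 282.0], [0.191, -0.286, 0.156]), (0.79, [185.0, 218.0], [0.548, -0.047, 0.156])]
side roll_center [(0.82, [162.0, 183.0], [0.62, -0.269, 0.081]), (0.77, [239.0, 332.0], [0.246, 0.269, 0.081]), (0.65, [130.0, 283.0], [0.182, -0.288, 0.081])]
side reel_a [(0.87, [157.0, 209.0], [0.497, -0.325, 0.006]), (0.74, [300.0, 316.0], [0.382, 0.427, 0.006]), (0.49, [220.0, 260.0], [0.425, 0.051, 0.006])]
side pot [(0.68, [253.0, 218.0], [0.621, 0.128, 0.006])]
side reel_b [(0.87, [157.0, 209.0], [0.496, -0.331, 0.0]), (0.74, [300.0, 316.0], [0.38, 0.424, 0.0]), (0.49, [220.0, 260.0], [0.423, 0.047, 0.0])]
side reel_c [(0.87, [157.0, 209.0], [0.496, -0.331, 0.0]), (0.74, [300.0, 316.0], [0.38, 0.424, 0.0]
[... 1251 characters left out ...]
nt_pos': array([66.81913545, 21.93858307,  2.51755608, 91.55145218, -1.0263153 ,
       66.53185423, -2.85860794]), 'joint_velocities': array([-0.04922857, -0.02398136, -0.05973613,  0.06582134,  0.01300864,
        0.04817946, -0.04701428]), 'joint_efforts': array([-2.37311133e-04, -4.33454597e+01,  1.02303565e+00, -2.49927896e+01,
        1.05177570e-02,  1.69639505e-03, -2.39387219e-06]), 'tcp_pos': array([ 0.1963022 , -0.61966668,  0.23128143]), 'orientation': array([ 1.79999426e+02, -1.11667685e-03,  1.75780547e+01]), 'contact_force': array([-0.58124359, -0.58241874,  1.05430826]), 'torque': array([ 0.03394903, -0.05673815, -0.02560757]), 'grasp_force': 0.0, 'width': 1.0014732260641264}
```

View pics/side0.png

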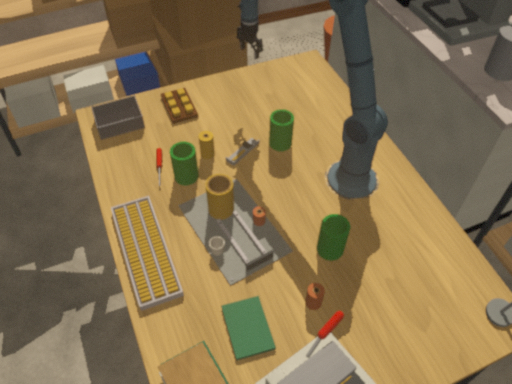

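View pics/top0.png

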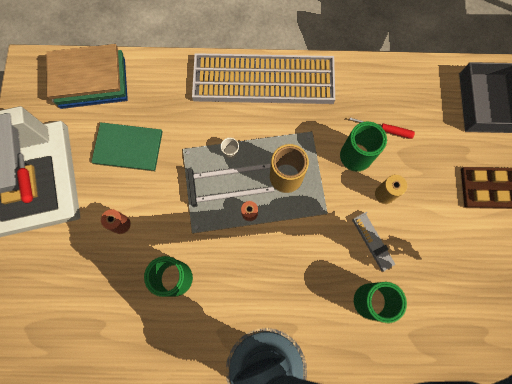

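The side and top views show the brass roll (top 164,291; side 185,218), standing on the grey board with the end plate at top (182,192). The green tubes are look-alikes. Next I refine the geometry with depth.

```bash
cat >> h.py <<'E'
def fitc(P):
    A=np.c_[2*P[:,:2],np.ones(len(P))]; s=np.linalg.lstsq(A,(P[:,:2]**2).sum(1),rcond=None)[0]
    return s[:2],np.sqrt(s[2]+s[:2]@s[:2])
E
python3 - <<'E'
from h import *
for n in ('top','side'):
    g=cam(n); C=cloud(g); ok=g['z_map']>0
    X,Y,Z=C[...,0],C[...,1],C[...,2]
    b=g['color'].astype(int); 
    near=ok&(np.hypot(X-.543,Y+.052)<.075)&(Z>.145)&(Z<.17)
    P=C[near]; print(n,'ring',len(P),np.median(P[:,2]),np.percentile(P[:,2],[5,95]))
    (c,d),r,_=None or ((0,0),0,0),0,0
    q=(P[:,:2]*1e4).astype(np.float32); 
    cc,rr=cv2.minEnclosingCircle((P[:,:2]*1000).astype(np.float32)); print('encl',cc,rr, 'mean',P.mean(0))
    # end plate top
    m=ok&(Z>.038)&(Z<.055)&(np.hypot(X-.508,Y-.22)<.09)
    P=C[m]; print('plate',len(P),P.mean(0),cv2.minAreaRect((P[:,:2]*1000).astype(np.float32)))
    grey=(b.max(-1)-b.min(-1)<30)
    m=ok&grey&(Z>-.004)&(Z<.014)&(np.hypot(X-.53,Y-.05)<.27)
    m=cv2.morphologyEx(m.astype(np.uint8),cv2.MORPH_OPEN,np.ones((3,3)))
    k,l,s,_=cv2.connectedComponentsWithStats(m); i=1+s[1:,4].argmax(); P=C[l==i]
    print('board',len(P),np.median(P[:,2]),cv2.minAreaRect((P[:,:2]*1000).astype(np.float32)))
    m=ok&(Z>.014)&(Z<.023)&grey&(np.hypot(X-.53,Y-.1)<.16)
    P=C[m]; print('rails',len(P),P.mean(0), cv2.minAreaRect((P[:,:2]*1000).astype(np.float32)))
    m=ok&(np.hypot(X-.43,Y-.067)<.045)&(Z>.05); P=C[m];print('reel_a top',len(P),P.mean(0) if len(P) else 0)
    m=ok&(np.hypot(X-.62,Y-.12)<.045)&(Z>.045); P=C[m];print('pot top',len(P),P.mean(0) if len(P) else 0)
E
```

```text
top ring 502 0.1541201822248719 [0.14870115 0.157626  ]Traceback (most recent call last):
  File "<stdin>", line 8, in <module>
ValueError: too many values to unpack (expected 2)
```

```bash

python3 - <<'E'
from h import *
for n in ('top','side'):
    g=cam(n); C=cloud(g); ok=g['z_map']>0
    X,Y,Z=C[...,0],C[...,1],C[...,2]
    b=g['color'].astype(int); 
    near=ok&(np.hypot(X-.543,Y+.052)<.075)&(Z>.15)&(Z<.17)
    P=C[near]; print(n,'ring',len(P),np.median(P[:,2]))
    print('encl',cv2.minEnclosingCircle((P[:,:2]*1000).astype(np.float32)), 'mean',P.mean(0))
    m=ok&(Z>.038)&(Z<.055)&(np.hypot(X-.508,Y-.22)<.09)
    P=C[m]; print('plate',len(P),P.mean(0),cv2.minAreaRect((P[:,:2]*1000).astype(np.float32)))
    grey=(b.max(-1)-b.min(-1)<30)
    m=ok&grey&(Z>-.004)&(Z<.014)&(np.hypot(X-.53,Y-.05)<.27)
    m=cv2.morphologyEx(m.astype(np.uint8),cv2.MORPH_OPEN,np.ones((3,3)))
    k,l,s,_=cv2.connectedComponentsWithStats(m); i=1+s[1:,4].argmax(); P=C[l==i]
    print('board',len(P),np.median(P[:,2]),cv2.minAreaRect((P[:,:2]*1000).astype(np.float32)))
    m=ok&(Z>.014)&(Z<.023)&grey&(np.hypot(X-.53,Y-.1)<.16)
    P=C[m]; print('rails',len(P),P.mean(0), cv2.minAreaRect((P[:,:2]*1000).astype(np.float32)))
    m=ok&(np.hypot(X-.43,Y-.067)<.045)&(Z>.05); P=C[m];print('reel_a top',len(P),P.mean(0) if len(P) else 0)
    m=ok&(np.hypot(X-.62,Y-.12)<.045)&(Z>.045); P=C[m];print('pot top',len(P),P.mean(0) if len(P) else 0)
E
```

```text
top ring 462 0.15435390006955918
encl ((542.8983154296875, -53.5023307800293), 50.694114685058594) mean [ 0.54250414 -0.05391611  0.1543356 ]
plate 160 [0.49748808 0.22032549 0.0439276 ] ((499.28228759765625, 220.6726531982422), (108.25552368164062, 12.8135404586792), 9.192298889160156)
board 6665 0.004580298435065355 ((529.553955078125, 42.41716003417969), (260.4550476074219, 399.33795166015625), 9.341449737548828)
rails 583 [0.52320811 0.10426626 0.01714519] ((557.2976684570312, 99.88883972167969), (169.38668823242188, 259.524658203125), 12.538056373596191)
reel_a top 237 [0.42962405 0.05240136 0.06432924]
pot top 87 [0.62192903 0.1150694  0.05248465]
side ring 210 0.1554471271658262
encl ((545.852294921875, -50.995330810546875), 53.33071517944336) mean [ 0.54485721 -0.04890878  0.15542083]
plate 115 [0.50312009 0.22420202 0.04415196] ((501.9358215332031, 224.150634765625), (107.73190307617188, 16.810253143310547), 9.807877540588379)
board 1841 0.005505167056344851 ((596.029052734375, 53.99635314941406), (125.66717529296875, 403.3208312988281), 9.736817359924316)
rails 366 [0.5247759  0.11432553 0.01769051] ((532.3740234375, 98.61239624023438), (220.19126892089844, 286.672119140625), 25.80170249938965)
reel_a top 142 [0.43572504 0.0579401  0.06391975]
pot top 66 [0.61959417 0.11576063 0.05346049]
```

```bash
cat >> h.py <<'E'
yaw=np.radians(9.4); O=np.array([.5395,-.011,0])
u=np.array([-np.sin(yaw),np.cos(yaw),0]); v=np.array([-np.cos(yaw),-np.sin(yaw),0]); k=np.array([0,0,1.])
def W(x,y,z): return O+u*x+v*y+k*z
def RT(tau):
    t=np.radians(tau); z=-np.sin(t)*u-np.cos(t)*k; y=-v
    return np.c_[np.cross(y,z),y,z]
def rows(start,poses):
    p0,R0=start
    for p,R in poses:
        s=R0.T@(p-p0)/.1; w=Rn.from_matrix(R0.T@R).as_rotvec(degrees=True)/90
        print(dict(zip(('tx','ty','tz','wx','wy','wz'),(float(x) for x in np.r_[s,w].round(3)))))
def now():
    s=read_state(); return np.array(s['tcp_pos']),Rn.from_euler('xyz',s['orientation'],degrees=True).as_matrix()
def lerp(a,b,f):
    w=Rn.from_matrix(a[1].T@b[1]).as_rotvec()
    return a[0]+(b[0]-a[0])*f, a[1]@Rn.from_rotvec(w*f).as_matrix()
D=25.; SV=.046
def tip(th,s,depth=.016):   # TCP pose with roll at tilt th, pinch 46 mm to near side
    t=np.radians(th); a=np.array([np.sin(t),np.cos(t)]); r=np.array([np.cos(t),-np.sin(t)])
    c=np.array([0,.018])-s*a-.040*r+(.150-depth+.006)*a
    R=RT(th-D); p=W(c[0],SV,c[1])+R[:,2]*.006
    return p,R
E
python3 - <<'E'
from h import *
a=now(); b=tip(0,.012); b=(b[0]+np.array([0,0,.12])-u*.0015,b[1]); print(a[0],b[0])
up=(a[0]+[0,0,.07],a[1]); cur=a
N=7
m=tip(0,.012); m=(b[0],RT(0))
for i in range(1,N+1):
    t=lerp(up,m,i/N); rows(cur,[t]); cur=t
rows(cur,[b])
print('tilt tests'); 
E
```

```text
[ 0.1963221  -0.61962075  0.23124523] [ 0.50048156 -0.05695408  0.26056215]
{'tx': 0.657, 'ty': -0.635, 'tz': -0.642, 'wx': -0.0, 'wy': -0.0, 'wz': -0.13}
{'tx': 0.772, 'ty': -0.489, 'tz': 0.058, 'wx': -0.0, 'wy': -0.0, 'wz': -0.13}
{'tx': 0.855, 'ty': -0.322, 'tz': 0.058, 'wx': -0.0, 'wy': -0.0, 'wz': -0.13}
{'tx': 0.903, 'ty': -0.142, 'tz': 0.058, 'wx': -0.0, 'wy': -0.0, 'wz': -0.13}
{'tx': 0.913, 'ty': 0.044, 'tz': 0.058, 'wx': -0.0, 'wy': -0.0, 'wz': -0.13}
{'tx': 0.885, 'ty': 0.228, 'tz': 0.058, 'wx': -0.0, 'wy': -0.0, 'wz': -0.13}
{'tx': 0.821, 'ty': 0.402, 'tz': 0.058, 'wx': -0.0, 'wy': -0.0, 'wz': -0.13}
{'tx': 0.0, 'ty': 0.0, 'tz': -0.0, 'wx': -0.0, 'wy': 0.278, 'wz': 0.0}
tilt tests
```

Call:
move_arm --commands '[{"tx":0.66,"ty":-0.63,"tz":-0.64,"wz":-0.13},{"tx":0.66,"ty":-0.63,"tz":-0.64,"wz":-0.13},{"tx":0.66,"ty":-0.63,"tz":-0.64,"wz":-0.13}]' --hand 40

```text
invalid input at $.commands[0]: expected keys tx, ty, tz, wx, wy, wz
```

Call:
move_arm --commands '[{"tx":0.77,"ty":-0.49,"tz":0.06,"wz":-0.13},{"tx":0.77,"ty":-0.49,"tz":0.06,"wz":-0.13},{"tx":0.77,"ty":-0.49,"tz":0.06,"wz":-0.13}]'

```text
invalid input at $.commands[0]: expected keys tx, ty, tz, wx, wy, wz
```

Call:
move_arm --commands '[{"tx":0.86,"ty":-0.32,"tz":0.06,"wz":-0.13},{"tx":0.86,"ty":-0.32,"tz":0.06,"wz":-0.13},{"tx":0.86,"ty":-0.32,"tz":0.06,"wz":-0.13}]'

```text
invalid input at $.commands[0]: expected keys tx, ty, tz, wx, wy, wz
```

Call:
move_arm --commands '[{"tx":0.9,"ty":-0.14,"tz":0.06,"wz":-0.13},{"tx":0.9,"ty":-0.14,"tz":0.06,"wz":-0.13},{"tx":0.9,"ty":-0.14,"tz":0.06,"wz":-0.13}]'

```text
invalid input at $.commands[0]: expected keys tx, ty, tz, wx, wy, wz
```

Call:
move_arm --commands '[{"tx":0.66,"ty":-0.63,"tz":-0.64,"wx":0,"wy":0,"wz":-0.13},{"tx":0.66,"ty":-0.63,"tz":-0.64,"wx":0,"wy":0,"wz":-0.13},{"tx":0.66,"ty":-0.63,"tz":-0.64,"wx":0,"wy":0,"wz":-0.13}]' --hand 40

```text
time: 1.52
tcp_pos: [0.2449, -0.5382, 0.299]
orientation: [179.6, -0.1, 29.7]
contact_force: [0.0, -0.2, -0.4]
width: 0.468
grasp_force: 0.0
```

Call:
move_arm --commands '[{"tx":0.77,"ty":-0.49,"tz":0.06,"wx":0,"wy":0,"wz":-0.13},{"tx":0.77,"ty":-0.49,"tz":0.06,"wx":0,"wy":0,"wz":-0.13},{"tx":0.77,"ty":-0.49,"tz":0.06,"wx":0,"wy":0,"wz":-0.13}]'

```text
time: 1.9
tcp_pos: [0.2847, -0.4572, 0.2886]
orientation: [-179.9, -0.0, 41.2]
contact_force: [0.2, 0.2, 0.2]
width: 0.468
grasp_force: 0.0
```

Call:
move_arm --commands '[{"tx":0.86,"ty":-0.32,"tz":0.06,"wx":0,"wy":0,"wz":-0.13},{"tx":0.86,"ty":-0.32,"tz":0.06,"wx":0,"wy":0,"wz":-0.13},{"tx":0.86,"ty":-0.32,"tz":0.06,"wx":0,"wy":0,"wz":-0.13}]'

```text
time: 2.28
tcp_pos: [0.3283, -0.3776, 0.283]
orientation: [-180.0, 0.0, 52.8]
contact_force: [-0.2, -0.3, 0.2]
width: 0.471
grasp_force: 0.0
```

Call:
move_arm --commands '[{"tx":0.9,"ty":-0.14,"tz":0.06,"wx":0,"wy":0,"wz":-0.13},{"tx":0.9,"ty":-0.14,"tz":0.06,"wx":0,"wy":0,"wz":-0.13},{"tx":0.9,"ty":-0.14,"tz":0.06,"wx":0,"wy":0,"wz":-0.13}]'

```text
time: 2.65
tcp_pos: [0.3713, -0.2986, 0.2773]
orientation: [180.0, 0.0, 64.4]
contact_force: [-0.8, -1.1, 0.4]
width: 0.469
grasp_force: 0.0
```

Tracking is good. I continue to above the roll.

Call:
move_arm --commands '[{"tx":0.91,"ty":0.04,"tz":0.06,"wx":0,"wy":0,"wz":-0.13},{"tx":0.91,"ty":0.04,"tz":0.06,"wx":0,"wy":0,"wz":-0.13},{"tx":0.91,"ty":0.04,"tz":0.06,"wx":0,"wy":0,"wz":-0.13}]'

```text
time: 3.02
tcp_pos: [0.4142, -0.219, 0.2714]
orientation: [180.0, 0.0, 76.1]
contact_force: [0.0, -0.4, 0.1]
width: 0.468
grasp_force: 0.0
```

Call:
move_arm --commands '[{"tx":0.89,"ty":0.23,"tz":0.0,"wx":0,"wy":0,"wz":-0.13},{"tx":0.89,"ty":0.23,"tz":0.0,"wx":0,"wy":0,"wz":-0.13},{"tx":0.89,"ty":0.23,"tz":0.0,"wx":0,"wy":0,"wz":-0.13}]'

```text
time: 3.4
tcp_pos: [0.4581, -0.1386, 0.2716]
orientation: [180.0, 0.0, 87.8]
contact_force: [-0.2, -1.3, -0.4]
width: 0.468
grasp_force: 0.0
```

Call:
move_arm --commands '[{"tx":0.82,"ty":0.4,"tz":0.0,"wx":0,"wy":0,"wz":-0.13},{"tx":0.82,"ty":0.4,"tz":0.0,"wx":0,"wy":0,"wz":-0.13},{"tx":0.82,"ty":0.4,"tz":0.0,"wx":0,"wy":0,"wz":-0.13}]'

```text
time: 3.78
tcp_pos: [0.5012, -0.0585, 0.2713]
orientation: [180.0, 0.0, 99.4]
contact_force: [0.2, -0.4, 0.0]
width: 0.467
grasp_force: 0.0
```

Call:
move_arm --commands '[{"tx":0,"ty":0,"tz":0,"wx":0,"wy":0.1,"wz":0},{"tx":0,"ty":0,"tz":0,"wx":0,"wy":0.2,"wz":0},{"tx":0,"ty":0,"tz":0,"wx":0,"wy":0.28,"wz":0},{"tx":0,"ty":0,"tz":0,"wx":0,"wy":0.28,"wz":0}]'

```text
time: 4.28
tcp_pos: [0.4993, -0.0649, 0.2691]
orientation: [-179.7, -25.1, 98.6]
contact_force: [-1.0, 0.1, 0.2]
width: 0.47
grasp_force: 0.0
```

```bash
python3 - <<'E'
from h import *
s=read_state(); print(s['joint_pos'].round(1),s['time'])
a=now(); b=tip(0,.012); print(a[0],b[0]); 
e=tip(90,.008); e=(e[0]+[0,0,.1],e[1])   # dry-run final pose, 100 mm higher
cur=a
for i in range(1,4):
    t=lerp(a,e,i/3); rows(cur,[t]); cur=t
E
```

```text
[ 42.   14.1 -28.9 102.6 -16.9  75.6  27.7] 4.275
[ 0.49931687 -0.06488705  0.26905276] [ 0.50023657 -0.05547422  0.14056215]
{'tx': 0.362, 'ty': 0.003, 'tz': 0.588, 'wx': -0.002, 'wy': -0.334, 'wz': -0.002}
{'tx': 0.608, 'ty': 0.003, 'tz': 0.328, 'wx': -0.002, 'wy': -0.334, 'wz': -0.002}
{'tx': 0.69, 'ty': 0.005, 'tz': -0.021, 'wx': -0.002, 'wy': -0.334, 'wz': -0.002}
```

Call:
move_arm --commands '[{"tx":0.36,"ty":0,"tz":0.59,"wx":0,"wy":-0.11,"wz":0},{"tx":0.36,"ty":0,"tz":0.59,"wx":0,"wy":-0.22,"wz":0},{"tx":0.36,"ty":0,"tz":0.59,"wx":0,"wy":-0.333,"wz":0},{"tx":0.36,"ty":0,"tz":0.59,"wx":0,"wy":-0.333,"wz":0}]'

```text
time: 4.78
tcp_pos: [0.4906, 0.0041, 0.2344]
orientation: [179.9, 4.9, 100.0]
contact_force: [-0.2, 0.2, -0.0]
width: 0.466
grasp_force: 0.0
```

Call:
move_arm --commands '[{"tx":0.61,"ty":0,"tz":0.33,"wx":0,"wy":-0.11,"wz":0},{"tx":0.61,"ty":0,"tz":0.33,"wx":0,"wy":-0.22,"wz":0},{"tx":0.61,"ty":0,"tz":0.33,"wx":0,"wy":-0.333,"wz":0},{"tx":0.61,"ty":0,"tz":0.33,"wx":0,"wy":-0.333,"wz":0}]'

```text
time: 5.28
tcp_pos: [0.4805, 0.0587, 0.1935]
orientation: [-179.6, 34.6, 99.9]
contact_force: [0.5, 0.2, -0.3]
width: 0.468
grasp_force: 0.0
```

Call:
move_arm --commands '[{"tx":0.69,"ty":0,"tz":0,"wx":0,"wy":-0.11,"wz":0},{"tx":0.69,"ty":0,"tz":0,"wx":0,"wy":-0.22,"wz":0},{"tx":0.69,"ty":0,"tz":0,"wx":0,"wy":-0.333,"wz":0},{"tx":0.69,"ty":0,"tz":0,"wx":0,"wy":-0.333,"wz":0}]'

```text
time: 5.78
tcp_pos: [0.4715, 0.1109, 0.1529]
orientation: [-178.8, 64.7, 100.3]
contact_force: [0.1, -0.2, -0.2]
width: 0.468
grasp_force: 0.0
```

```bash
python3 - <<'E'
from h import *
s=read_state(); print(s['joint_pos'].round(1),s['time'],s['orientation'].round(1))
e=tip(90,.008); print(now()[0],e[0]); print(Rn.from_matrix(e[1]).as_euler('xyz',degrees=True))
E
```

```text
[-21.5  39.9 -31.6 107.3  56.6 101.9 -70.7] 5.775 [-178.8   64.7  100.3]
[0.4714549  0.11087118 0.15285733] [0.4734468  0.1063497  0.05546429]
[-180.    65.    99.4]
```

Call:
move_arm --commands '[{"tx":0.41,"ty":0,"tz":0.19,"wx":0,"wy":0,"wz":0},{"tx":0.8,"ty":0,"tz":0.38,"wx":0,"wy":0,"wz":0},{"tx":0.8,"ty":0,"tz":0.38,"wx":0,"wy":0,"wz":0}]'

```text
time: 6.15
tcp_pos: [0.4725, 0.1084, 0.0673]
orientation: [-179.5, 64.8, 99.5]
contact_force: [0.3, -0.6, 0.2]
width: 0.468
grasp_force: 0.0
```

```bash
python3 - <<'E'
from h import *
s=read_state(); print(s['joint_pos'].round(1),s['time'],s['orientation'].round(1),now()[0])
b=tip(0,.012); b=(b[0]+[0,0,.1]-u*.0015,b[1]);m=(np.array([.4805,.06,.2]),RT(35));cur=now()
m2=lerp(m,b,.5)
for t in [m,m2,b]:
    rows(cur,[t]); cur=t
E
```

```text
[-22.9  48.7 -29.3 106.4  59.3  98.  -77.1] 6.15 [-179.5   64.8   99.5] [0.4724552  0.10844808 0.06732258]
{'tx': -1.41, 'ty': -0.001, 'tz': -0.121, 'wx': -0.004, 'wy': 0.331, 'wz': -0.001}
{'tx': -0.602, 'ty': 0.003, 'tz': 0.174, 'wx': -0.0, 'wy': 0.333, 'wz': -0.0}
{'tx': -0.609, 'ty': 0.003, 'tz': -0.15, 'wx': 0.0, 'wy': 0.333, 'wz': 0.0}
```

The final pose is reachable. I go back above the roll, first up, then rotating.

Call:
move_arm --commands '[{"tx":-0.45,"ty":0,"tz":-0.2,"wx":0,"wy":0,"wz":0},{"tx":-0.9,"ty":0,"tz":-0.4,"wx":0,"wy":0,"wz":0},{"tx":-0.98,"ty":0,"tz":-0.4,"wx":0,"wy":0,"wz":0}]'

```text
time: 6.52
tcp_pos: [0.4755, 0.1073, 0.1796]
orientation: [178.6, 64.5, 98.0]
contact_force: [-0.4, 0.6, -0.5]
width: 0.471
grasp_force: 0.0
```

Call:
move_arm --commands '[{"tx":-0.43,"ty":0,"tz":0.28,"wx":0,"wy":0.11,"wz":0},{"tx":-0.43,"ty":0,"tz":0.28,"wx":0,"wy":0.22,"wz":0},{"tx":-0.43,"ty":0,"tz":0.28,"wx":0,"wy":0.331,"wz":0},{"tx":-0.43,"ty":0,"tz":0.28,"wx":0,"wy":0.331,"wz":0}]'

```text
time: 7.02
tcp_pos: [0.482, 0.0595, 0.2042]
orientation: [179.4, 35.1, 98.6]
contact_force: [0.1, -0.5, 0.7]
width: 0.474
grasp_force: 0.0
```

```bash
python3 - <<'E'
from h import *
b=tip(0,.012); b=(b[0]+[0,0,.1]-u*.0015,b[1]);cur=now();print(cur[0])
m2=lerp(cur,b,.5)
for t in [m2,b]:
    rows(cur,[t]); cur=t
E
```

```text
[0.48203104 0.05953651 0.20422911]
{'tx': -0.587, 'ty': 0.002, 'tz': 0.19, 'wx': 0.002, 'wy': 0.334, 'wz': -0.003}
{'tx': -0.603, 'ty': -0.001, 'tz': -0.129, 'wx': 0.002, 'wy': 0.334, 'wz': -0.003}
```

Call:
move_arm --commands '[{"tx":-0.59,"ty":0,"tz":0.0,"wx":0,"wy":0.11,"wz":0},{"tx":-0.59,"ty":0,"tz":0.1,"wx":0,"wy":0.22,"wz":0},{"tx":-0.59,"ty":0,"tz":0.19,"wx":0,"wy":0.333,"wz":0},{"tx":-0.59,"ty":0,"tz":0.19,"wx":0,"wy":0.333,"wz":0}]'

```text
time: 7.52
tcp_pos: [0.4892, 0.0007, 0.2175]
orientation: [-179.8, 5.1, 99.0]
contact_force: [-0.4, 0.4, -1.2]
width: 0.471
grasp_force: 0.0
```

Call:
move_arm --commands '[{"tx":-0.6,"ty":0,"tz":-0.13,"wx":0,"wy":0.11,"wz":0},{"tx":-0.6,"ty":0,"tz":-0.13,"wx":0,"wy":0.22,"wz":0},{"tx":-0.6,"ty":0,"tz":-0.13,"wx":0,"wy":0.333,"wz":0},{"tx":-0.6,"ty":0,"tz":-0.13,"wx":0,"wy":0.333,"wz":0}]'

```text
time: 8.02
tcp_pos: [0.4984, -0.0544, 0.2336]
orientation: [-179.5, -25.1, 99.1]
contact_force: [-1.1, 0.8, -0.2]
width: 0.466
grasp_force: 0.0
```

```bash
python3 - <<'E'
from h import *
g=cam('top'); cv2.imwrite('pics/t1.png',cv2.resize(g['color'][110:230,200:360],(800,600)))
C=cloud(g);P=C[(g['z_map']>0)&(np.hypot(C[...,0]-.5445,C[...,1]+.0525)<.08)&(C[...,2]>.15)&(C[...,2]<.162)];print(len(P))
b=tip(0,.012); b=(b[0]-u*.0015,b[1]);cur=now();print(cur[0],read_state()['joint_pos'].round(1),read_state()['orientation'])
rows(cur,[(b[0]+[0,0,.03],b[1]),b])
E
```

```text
287
[ 0.49866882 -0.05131551  0.23469894] [ 42.7  16.1 -31.5 105.  -15.7  71.4  27.3] [-179.67573495  -25.0239193    99.38949012]
{'tx': -0.324, 'ty': 0.012, 'tz': 0.556, 'wx': -0.004, 'wy': -0.0, 'wz': -0.0}
{'tx': -0.451, 'ty': 0.013, 'tz': 0.828, 'wx': -0.004, 'wy': -0.0, 'wz': -0.0}
```

View pics/t1.png

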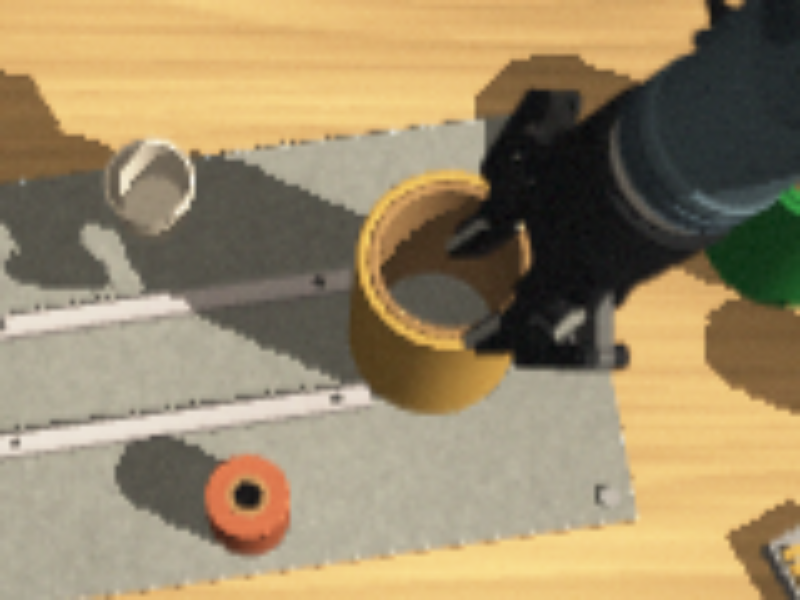

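The fingers straddle the near (robot-side) wall of the brass roll, at crop (470,245) and (485,340), shifted by parallax. I descend and pinch.

Call:
move_arm --commands '[{"tx":-0.16,"ty":0.01,"tz":0.28,"wx":0,"wy":0,"wz":0},{"tx":-0.32,"ty":0.01,"tz":0.55,"wx":0,"wy":0,"wz":0},{"tx":-0.36,"ty":0.01,"tz":0.64,"wx":0,"wy":0,"wz":0},{"tx":-0.41,"ty":0.01,"tz":0.73,"wx":0,"wy":0,"wz":0},{"tx":-0.45,"ty":0.01,"tz":0.83,"wx":0,"wy":0,"wz":0},{"tx":-0.45,"ty":0.01,"tz":0.83,"wx":0,"wy":0,"wz":0},{"tx":-0.45,"ty":0.01,"tz":0.83,"wx":0,"wy":0,"wz":0}]'

```text
time: 8.95
tcp_pos: [0.5021, -0.0577, 0.1426]
orientation: [180.0, -25.0, 99.5]
contact_force: [-0.3, -0.8, -0.2]
width: 0.469
grasp_force: 0.0
```

```bash
python3 - <<'E'
from h import *
b=tip(0,.012); s=read_state(); print(now()[0],b[0]-u*.0015,s['contact_force'],s['orientation'],s['time'])
for n in ('top','side'):
    g=cam(n);C=cloud(g);P=C[(g['z_map']>0)&(np.hypot(C[...,0]-.5445,C[...,1]+.0525)<.06)&(C[...,2]>.15)&(C[...,2]<.162)]
    bb=g['color'].astype(int)
    if n=='side': cv2.imwrite('pics/s2.png',cv2.resize(g['color'][130:250,150:310],(800,600)))
E
```

```text
[ 0.5021478  -0.0577354   0.14255762] [ 0.50048156 -0.05695408  0.14056215] [-0.34154629 -0.80949964 -0.2152515 ] [179.95157627 -24.99522241  99.4856082 ] 8.95
```

View pics/s2.png

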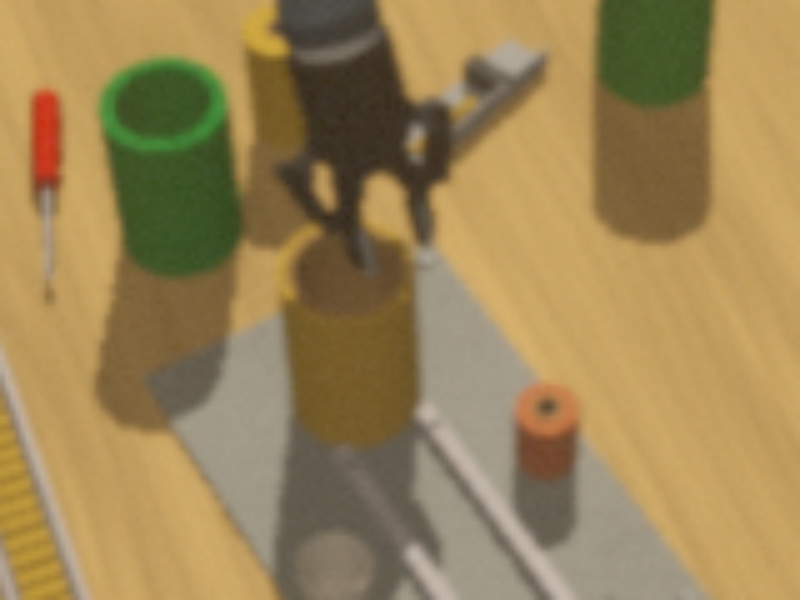

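One finger is inside the bore (368,265) and the other outside (425,258), straddling the wall. Closing.

Call:
move_arm --commands '[{"tx":0,"ty":0,"tz":0,"wx":0,"wy":0,"wz":0},{"tx":0,"ty":0,"tz":0,"wx":0,"wy":0,"wz":0},{"tx":0,"ty":0,"tz":0,"wx":0,"wy":0,"wz":0},{"tx":0,"ty":0,"tz":0,"wx":0,"wy":0,"wz":0},{"tx":0,"ty":0,"tz":0,"wx":0,"wy":0,"wz":0}]' --hand 6

```text
time: 9.68
tcp_pos: [0.5018, -0.0571, 0.1427]
orientation: [180.0, -25.1, 99.5]
contact_force: [-1.8, 1.2, 5.2]
width: 0.125
grasp_force: 66.3
```

```bash
cat >> h.py <<'E'
def sprof(th): return {0:.012,10:.0104,20:.0091,30:.008,45:.0068}.get(th) or float(np.interp(th,[0,10,20,30,45,55,65,90],np.array([12,10.4,9.1,8,6.8,6.4,6.4,6.4])/1e3))
def plan(ths,ref,cur):
    # ref: pose when gripped (th=0, roll standing gap mm short); replicate offset in tool frame
    base=tip(0,.012); 
    off=base[1].T@(ref[0]-base[0])
    out=[]
    for th in ths:
        p,R=tip(th,sprof(th)); out.append((p+R@off,R))
    rows(cur,out)
E
python3 - <<'E'
from h import *
s=read_state(); c=now(); np.save('ref.npy',c[0]); print(c[0],s['contact_force'],s['torque'],s['grasp_force'],s['width']*85.4)
plan(np.arange(0,24,2.),(c[0],c[1]),c)
E
```

```text
[ 0.50182257 -0.05707181  0.14267445] [-1.83578128  1.24546806  5.21502518] [-0.08440361  0.35422871  0.02066101] 66.25984862956102 10.670470581544748
{'tx': 0.0, 'ty': 0.0, 'tz': 0.0, 'wx': -0.0, 'wy': -0.001, 'wz': 0.001}
{'tx': 0.047, 'ty': 0.0, 'tz': 0.004, 'wx': -0.0, 'wy': -0.023, 'wz': 0.001}
{'tx': 0.093, 'ty': 0.0, 'tz': 0.01, 'wx': -0.0, 'wy': -0.045, 'wz': 0.001}
{'tx': 0.139, 'ty': 0.0, 'tz': 0.017, 'wx': -0.0, 'wy': -0.067, 'wz': 0.001}
{'tx': 0.186, 'ty': 0.0, 'tz': 0.026, 'wx': -0.0, 'wy': -0.09, 'wz': 0.001}
{'tx': 0.232, 'ty': 0.0, 'tz': 0.036, 'wx': -0.0, 'wy': -0.112, 'wz': 0.001}
{'tx': 0.277, 'ty': 0.0, 'tz': 0.049, 'wx': -0.0, 'wy': -0.134, 'wz': 0.001}
{'tx': 0.322, 'ty': 0.001, 'tz': 0.064, 'wx': -0.0, 'wy': -0.156, 'wz': 0.001}
{'tx': 0.366, 'ty': 0.001, 'tz': 0.08, 'wx': -0.0, 'wy': -0.179, 'wz': 0.001}
{'tx': 0.41, 'ty': 0.001, 'tz': 0.097, 'wx': -0.0, 'wy': -0.201, 'wz': 0.001}
{'tx': 0.453, 'ty': 0.001, 'tz': 0.117, 'wx': -0.0, 'wy': -0.223, 'wz': 0.001}
{'tx': 0.496, 'ty': 0.001, 'tz': 0.138, 'wx': -0.0, 'wy': -0.245, 'wz': 0.001}
```

Call:
move_arm --commands '[{"tx":0.01,"ty":0,"tz":0.004,"wx":0,"wy":0,"wz":0},{"tx":0.056,"ty":0,"tz":0.008,"wx":0,"wy":-0.022,"wz":0},{"tx":0.102,"ty":0,"tz":0.014,"wx":0,"wy":-0.044,"wz":0},{"tx":0.148,"ty":0,"tz":0.02,"wx":0,"wy":-0.067,"wz":0},{"tx":0.195,"ty":0,"tz":0.029,"wx":0,"wy":-0.089,"wz":0},{"tx":0.241,"ty":0,"tz":0.038,"wx":0,"wy":-0.111,"wz":0},{"tx":0.286,"ty":0,"tz":0.05,"wx":0,"wy":-0.133,"wz":0}]'

```text
time: 10.55
tcp_pos: [0.4961, -0.0287, 0.1489]
orientation: [-179.9, -13.0, 99.6]
contact_force: [1.2, -0.5, -4.4]
width: 0.126
grasp_force: 65.0
```

```bash
python3 - <<'E'
from h import *
s=read_state(); c=now(); ref=np.load('ref.npy')+u*.001; np.save('ref1.npy',ref); print(c[0],s['contact_force'],s['torque'],s['orientation'],s['width']*85.4)
base=tip(0,.012); off=base[1].T@(ref-base[0]); p,R=tip(12,sprof(12)); print('ideal',p+R@off)
plan(np.arange(12,36,2.),(ref,0),(p+R@off,R))
g=cam('side'); cv2.imwrite('pics/s3.png',cv2.resize(g['color'][130:250,150:310],(800,600)))
E
```

```text
[ 0.49612114 -0.02873605  0.14886681] [ 1.24188113 -0.51664181 -4.35059198] [-0.64828092 -0.25083151 -0.07971033] [-179.93694635  -12.96937702   99.55238286] 10.722094604044182
ideal [ 0.49722577 -0.02930481  0.14973228]
{'tx': 0.0, 'ty': 0.0, 'tz': 0.0, 'wx': 0.0, 'wy': 0.0, 'wz': 0.0}
{'tx': 0.047, 'ty': 0.0, 'tz': 0.005, 'wx': 0.0, 'wy': -0.022, 'wz': 0.0}
{'tx': 0.093, 'ty': -0.0, 'tz': 0.012, 'wx': 0.0, 'wy': -0.044, 'wz': 0.0}
{'tx': 0.14, 'ty': 0.0, 'tz': 0.02, 'wx': 0.0, 'wy': -0.067, 'wz': 0.0}
{'tx': 0.186, 'ty': 0.0, 'tz': 0.03, 'wx': 0.0, 'wy': -0.089, 'wz': -0.0}
{'tx': 0.232, 'ty': -0.0, 'tz': 0.042, 'wx': 0.0, 'wy': -0.111, 'wz': 0.0}
{'tx': 0.277, 'ty': -0.0, 'tz': 0.056, 'wx': 0.0, 'wy': -0.133, 'wz': 0.0}
{'tx': 0.322, 'ty': 0.0, 'tz': 0.071, 'wx': 0.0, 'wy': -0.156, 'wz': 0.0}
{'tx': 0.366, 'ty': 0.0, 'tz': 0.088, 'wx': 0.0, 'wy': -0.178, 'wz': 0.0}
{'tx': 0.41, 'ty': 0.0, 'tz': 0.106, 'wx': 0.0, 'wy': -0.2, 'wz': -0.0}
{'tx': 0.453, 'ty': -0.0, 'tz': 0.127, 'wx': 0.0, 'wy': -0.222, 'wz': 0.0}
{'tx': 0.495, 'ty': 0.0, 'tz': 0.149, 'wx': 0.0, 'wy': -0.244, 'wz': 0.0}
```

View pics/s3.png

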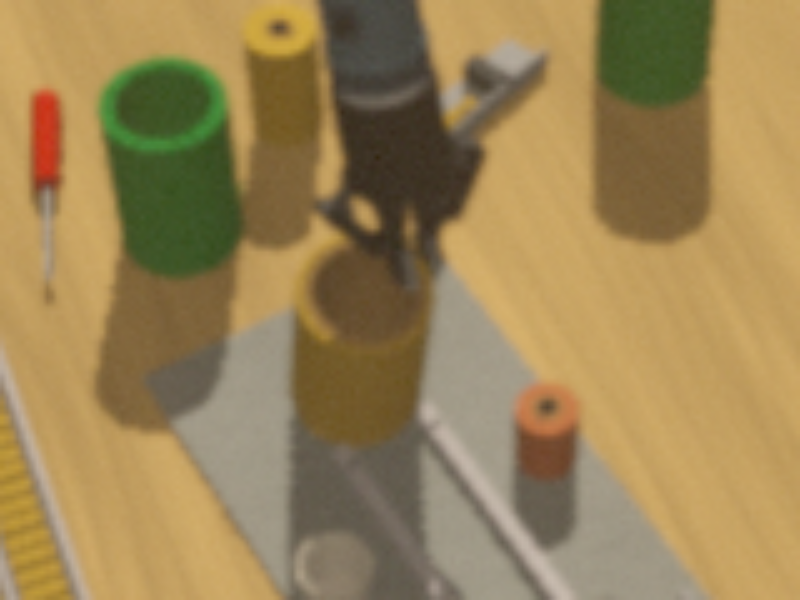

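The roll tilts with the tool as planned (top rim at 365,290, foot still at the rail ends). I carry on, biased 1 mm down along the roll's axis so it keeps its support.

Call:
move_arm --commands '[{"tx":0.045,"ty":0,"tz":0.009,"wx":0,"wy":-0.022,"wz":0},{"tx":0.09,"ty":0,"tz":0.019,"wx":0,"wy":-0.044,"wz":0},{"tx":0.136,"ty":0,"tz":0.029,"wx":0,"wy":-0.067,"wz":0},{"tx":0.182,"ty":0,"tz":0.039,"wx":0,"wy":-0.089,"wz":0},{"tx":0.228,"ty":0,"tz":0.051,"wx":0,"wy":-0.111,"wz":0},{"tx":0.273,"ty":0,"tz":0.065,"wx":0,"wy":-0.133,"wz":0}]'

```text
time: 11.35
tcp_pos: [0.4916, -0.0012, 0.1493]
orientation: [-179.9, -1.0, 99.6]
contact_force: [0.1, -0.9, -1.1]
width: 0.127
grasp_force: 63.0
```

```bash
python3 - <<'E'
from h import *
s=read_state(); c=now(); ref=np.load('ref1.npy')-k*.001; np.save('ref1.npy',ref); print(c[0],s['contact_force'],s['torque'],s['orientation'],s['width']*85.4)
base=tip(0,.012); off=base[1].T@(ref-base[0]); p,R=tip(24,sprof(24)); print('ideal',p+R@off)
plan(np.arange(24,48,2.),(ref,0),(p+R@off,R))
E
```

```text
[ 0.49158147 -0.00117402  0.14932359] [ 0.10259976 -0.8889626  -1.11240779] [-0.13837381  0.06471739  0.07172421] [-179.92435238   -1.03990484   99.58109494] 10.841325064142472
ideal [ 0.49268079 -0.00185081  0.14961127]
{'tx': 0.0, 'ty': 0.0, 'tz': 0.0, 'wx': 0.0, 'wy': 0.0, 'wz': 0.0}
{'tx': 0.047, 'ty': 0.0, 'tz': 0.005, 'wx': -0.0, 'wy': -0.022, 'wz': 0.0}
{'tx': 0.093, 'ty': 0.0, 'tz': 0.013, 'wx': 0.0, 'wy': -0.044, 'wz': -0.0}
{'tx': 0.14, 'ty': 0.0, 'tz': 0.021, 'wx': 0.0, 'wy': -0.067, 'wz': -0.0}
{'tx': 0.185, 'ty': -0.0, 'tz': 0.032, 'wx': -0.0, 'wy': -0.089, 'wz': -0.0}
{'tx': 0.231, 'ty': 0.0, 'tz': 0.045, 'wx': 0.0, 'wy': -0.111, 'wz': 0.0}
{'tx': 0.276, 'ty': 0.0, 'tz': 0.059, 'wx': 0.0, 'wy': -0.133, 'wz': -0.0}
{'tx': 0.32, 'ty': -0.0, 'tz': 0.075, 'wx': 0.0, 'wy': -0.156, 'wz': -0.0}
{'tx': 0.364, 'ty': 0.0, 'tz': 0.092, 'wx': -0.0, 'wy': -0.178, 'wz': -0.0}
{'tx': 0.408, 'ty': -0.0, 'tz': 0.111, 'wx': 0.0, 'wy': -0.2, 'wz': -0.0}
{'tx': 0.45, 'ty': -0.0, 'tz': 0.131, 'wx': -0.0, 'wy': -0.222, 'wz': -0.0}
{'tx': 0.492, 'ty': -0.0, 'tz': 0.154, 'wx': -0.0, 'wy': -0.244, 'wz': 0.0}
```

Forces are small and plausible. Next 12°.

Call:
move_arm --commands '[{"tx":0.047,"ty":0,"tz":0.005,"wx":0,"wy":-0.022,"wz":0},{"tx":0.093,"ty":0,"tz":0.013,"wx":0,"wy":-0.044,"wz":0},{"tx":0.14,"ty":0,"tz":0.021,"wx":0,"wy":-0.067,"wz":0},{"tx":0.185,"ty":0,"tz":0.032,"wx":0,"wy":-0.089,"wz":0},{"tx":0.231,"ty":0,"tz":0.045,"wx":0,"wy":-0.111,"wz":0},{"tx":0.276,"ty":0,"tz":0.059,"wx":0,"wy":-0.133,"wz":0},{"tx":0.32,"ty":0,"tz":0.075,"wx":0,"wy":-0.156,"wz":0},{"tx":0.364,"ty":0,"tz":0.092,"wx":0,"wy":-0.178,"wz":0}]'

```text
time: 12.35
tcp_pos: [0.4854, 0.0352, 0.1407]
orientation: [-179.9, 15.0, 99.6]
contact_force: [0.2, -0.5, -1.5]
width: 0.125
grasp_force: 63.1
```

```bash
python3 - <<'E'
from h import *
s=read_state(); c=now(); ref=np.load('ref1.npy'); print(c[0],s['contact_force'],s['torque'],s['orientation'],s['width']*85.4)
base=tip(0,.012); off=base[1].T@(ref-base[0]); p,R=tip(40,sprof(40)); print('ideal',p+R@off)
plan(np.arange(40,66,2.),(ref,0),(p+R@off,R))
E
```

```text
[0.48544139 0.03516871 0.14065317] [ 0.17402153 -0.48044704 -1.51818937] [0.31685319 0.04898084 0.0827472 ] [-179.92858967   14.96016199   99.60433982] 10.658037089026362
ideal [0.48670803 0.03422771 0.14103556]
{'tx': 0.0, 'ty': 0.0, 'tz': 0.0, 'wx': 0.0, 'wy': 0.0, 'wz': 0.0}
{'tx': 0.047, 'ty': -0.0, 'tz': 0.006, 'wx': 0.0, 'wy': -0.022, 'wz': -0.0}
{'tx': 0.094, 'ty': -0.0, 'tz': 0.014, 'wx': 0.0, 'wy': -0.044, 'wz': -0.0}
{'tx': 0.14, 'ty': -0.0, 'tz': 0.024, 'wx': 0.0, 'wy': -0.067, 'wz': 0.0}
{'tx': 0.186, 'ty': 0.0, 'tz': 0.036, 'wx': 0.0, 'wy': -0.089, 'wz': -0.0}
{'tx': 0.231, 'ty': 0.0, 'tz': 0.049, 'wx': 0.0, 'wy': -0.111, 'wz': 0.0}
{'tx': 0.276, 'ty': 0.0, 'tz': 0.064, 'wx': -0.0, 'wy': -0.133, 'wz': 0.0}
{'tx': 0.32, 'ty': 0.0, 'tz': 0.081, 'wx': -0.0, 'wy': -0.156, 'wz': 0.0}
{'tx': 0.363, 'ty': 0.0, 'tz': 0.099, 'wx': -0.0, 'wy': -0.178, 'wz': 0.0}
{'tx': 0.406, 'ty': -0.0, 'tz': 0.12, 'wx': 0.0, 'wy': -0.2, 'wz': 0.0}
{'tx': 0.447, 'ty': 0.0, 'tz': 0.141, 'wx': 0.0, 'wy': -0.222, 'wz': 0.0}
{'tx': 0.488, 'ty': -0.0, 'tz': 0.164, 'wx': 0.0, 'wy': -0.244, 'wz': -0.0}
{'tx': 0.529, 'ty': -0.0, 'tz': 0.189, 'wx': 0.0, 'wy': -0.267, 'wz': 0.0}
```

Call:
move_arm --commands '[{"tx":0.047,"ty":0,"tz":0.006,"wx":0,"wy":-0.022,"wz":0},{"tx":0.094,"ty":0,"tz":0.014,"wx":0,"wy":-0.044,"wz":0},{"tx":0.14,"ty":0,"tz":0.024,"wx":0,"wy":-0.067,"wz":0},{"tx":0.186,"ty":0,"tz":0.036,"wx":0,"wy":-0.089,"wz":0},{"tx":0.231,"ty":0,"tz":0.049,"wx":0,"wy":-0.111,"wz":0},{"tx":0.276,"ty":0,"tz":0.064,"wx":0,"wy":-0.133,"wz":0},{"tx":0.32,"ty":0,"tz":0.081,"wx":0,"wy":-0.156,"wz":0},{"tx":0.363,"ty":0,"tz":0.099,"wx":0,"wy":-0.178,"wz":0},{"tx":0.406,"ty":0,"tz":0.12,"wx":0,"wy":-0.2,"wz":0},{"tx":0.447,"ty":0,"tz":0.141,"wx":0,"wy":-0.222,"wz":0}]'

```text
time: 13.6
tcp_pos: [0.4789, 0.0742, 0.1153]
orientation: [-179.9, 34.9, 99.6]
contact_force: [0.1, -0.9, -1.4]
width: 0.128
grasp_force: 63.4
```

```bash
python3 - <<'E'
from h import *
s=read_state(); c=now(); ref=np.load('ref1.npy'); print(s['joint_pos'].round(1),c[0],s['contact_force'],s['torque'],s['orientation'],s['width']*85.4)
base=tip(0,.012); off=base[1].T@(ref-base[0]); p,R=tip(60,sprof(60)); print('ideal',p+R@off)
plan(np.arange(60,91,2.),(ref,0),(p+R@off,R))
g=cam('side'); cv2.imwrite('pics/s4.png',cv2.resize(g['color'][130:290,150:310],(600,600)))
E
```

```text
[ -9.2  24.1 -28.9 115.9  45.   70.  -54.5] [0.47888214 0.07417312 0.11527772] [ 0.1327268  -0.86440999 -1.37979021] [0.671684   0.13513459 0.07957335] [-179.90352216   34.90618987   99.63803671] 10.900398702557137
ideal [0.48024644 0.073259   0.11580553]
{'tx': 0.0, 'ty': 0.0, 'tz': 0.0, 'wx': 0.0, 'wy': 0.0, 'wz': 0.0}
{'tx': 0.046, 'ty': -0.0, 'tz': 0.008, 'wx': 0.0, 'wy': -0.022, 'wz': -0.0}
{'tx': 0.093, 'ty': -0.0, 'tz': 0.017, 'wx': 0.0, 'wy': -0.044, 'wz': 0.0}
{'tx': 0.138, 'ty': -0.0, 'tz': 0.028, 'wx': 0.0, 'wy': -0.067, 'wz': -0.0}
{'tx': 0.184, 'ty': -0.0, 'tz': 0.041, 'wx': -0.0, 'wy': -0.089, 'wz': 0.0}
{'tx': 0.229, 'ty': 0.0, 'tz': 0.055, 'wx': 0.0, 'wy': -0.111, 'wz': -0.0}
{'tx': 0.273, 'ty': 0.0, 'tz': 0.071, 'wx': 0.0, 'wy': -0.133, 'wz': -0.0}
{'tx': 0.317, 'ty': -0.0, 'tz': 0.088, 'wx': 0.0, 'wy': -0.156, 'wz': -0.0}
{'tx': 0.36, 'ty': 0.0, 'tz': 0.107, 'wx': 0.0, 'wy': -0.178, 'wz': 0.0}
{'tx': 0.402, 'ty': -0.0, 'tz': 0.127, 'wx': -0.0, 'wy': -0.2, 'wz': -0.0}
{'tx': 0.444, 'ty': 0.0, 'tz': 0.149, 'wx': 0.0, 'wy': -0.222, 'wz': -0.0}
{'tx': 0.485, 'ty': 0.0, 'tz': 0.172, 'wx': 0.0, 'wy': -0.244, 'wz': 0.0}
{'tx': 0.525, 'ty': 0.0, 'tz': 0.196, 'wx': 0.0, 'wy': -0.267, 'wz': -0.0}
{'tx': 0.564, 'ty': 0.0, 'tz': 0.222, 'wx': 0.0, 'wy': -0.289, 'wz': -0.0}
{'tx': 0.603, 'ty': -0.0, 'tz': 0.25, 'wx': 0.0, 'wy': -0.311, 'wz': -0.0}
{'tx': 0.64, 'ty': 0.0, 'tz': 0.278, 'wx': 0.0, 'wy': -0.333, 'wz': 0.0}
```

View pics/s4.png

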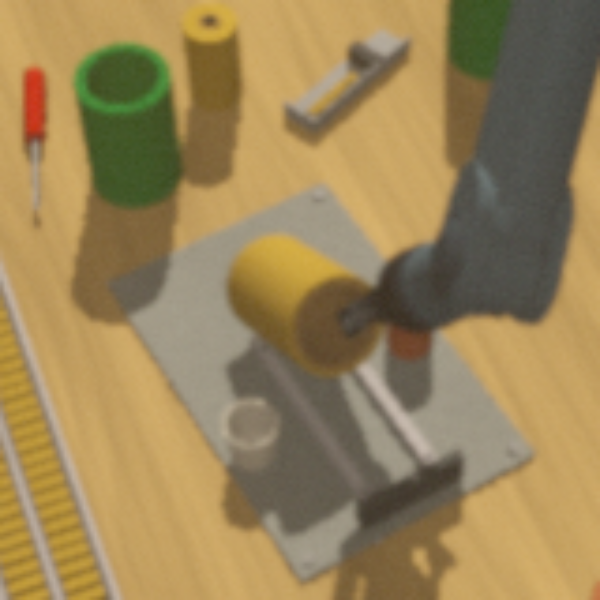

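The roll is at about 60°, its top opening at (335,325), resting on the rail ends. I continue.

Call:
move_arm --commands '[{"tx":0.046,"ty":0,"tz":0.008,"wx":0,"wy":-0.022,"wz":0},{"tx":0.093,"ty":0,"tz":0.017,"wx":0,"wy":-0.044,"wz":0},{"tx":0.138,"ty":0,"tz":0.028,"wx":0,"wy":-0.067,"wz":0},{"tx":0.184,"ty":0,"tz":0.041,"wx":0,"wy":-0.089,"wz":0},{"tx":0.229,"ty":0,"tz":0.055,"wx":0,"wy":-0.111,"wz":0},{"tx":0.273,"ty":0,"tz":0.071,"wx":0,"wy":-0.133,"wz":0},{"tx":0.317,"ty":0,"tz":0.088,"wx":0,"wy":-0.156,"wz":0},{"tx":0.36,"ty":0,"tz":0.107,"wx":0,"wy":-0.178,"wz":0},{"tx":0.402,"ty":0,"tz":0.127,"wx":0,"wy":-0.2,"wz":0},{"tx":0.444,"ty":0,"tz":0.149,"wx":0,"wy":-0.222,"wz":0}]'

```text
time: 14.9
tcp_pos: [0.4755, 0.1004, 0.0778]
orientation: [180.0, 55.0, 99.5]
contact_force: [0.2, 0.5, -1.9]
width: 0.124
grasp_force: 63.1
```

```bash
python3 - <<'E'
from h import *
s=read_state(); c=now(); ref=np.load('ref1.npy'); print(s['joint_pos'].round(1),c[0],s['contact_force'],s['torque'],s['orientation'],s['width']*85.4)
base=tip(0,.012); off=base[1].T@(ref-base[0]); p,R=tip(80,sprof(80)); print('ideal',p+R@off)
plan(np.arange(80,93,1.),(ref,0),(p+R@off,R))
E
```

```text
[-24.   39.5 -24.2 110.3  54.1  85.9 -70.7] [0.47545048 0.10037191 0.07784659] [ 0.21419479  0.47060541 -1.89235891] [1.32510111 0.41948617 0.06729257] [179.9859867   55.03018292  99.46861496] 10.578348113580775
ideal [0.47569706 0.1007396  0.07816588]
{'tx': 0.0, 'ty': 0.0, 'tz': 0.0, 'wx': 0.0, 'wy': 0.0, 'wz': 0.0}
{'tx': 0.023, 'ty': -0.0, 'tz': 0.004, 'wx': -0.0, 'wy': -0.011, 'wz': -0.0}
{'tx': 0.046, 'ty': 0.0, 'tz': 0.008, 'wx': 0.0, 'wy': -0.022, 'wz': 0.0}
{'tx': 0.07, 'ty': -0.0, 'tz': 0.012, 'wx': -0.0, 'wy': -0.033, 'wz': -0.0}
{'tx': 0.093, 'ty': -0.0, 'tz': 0.017, 'wx': -0.0, 'wy': -0.044, 'wz': -0.0}
{'tx': 0.115, 'ty': -0.0, 'tz': 0.022, 'wx': 0.0, 'wy': -0.056, 'wz': 0.0}
{'tx': 0.138, 'ty': 0.0, 'tz': 0.028, 'wx': 0.0, 'wy': -0.067, 'wz': 0.0}
{'tx': 0.161, 'ty': -0.0, 'tz': 0.034, 'wx': 0.0, 'wy': -0.078, 'wz': 0.0}
{'tx': 0.184, 'ty': -0.0, 'tz': 0.041, 'wx': 0.0, 'wy': -0.089, 'wz': -0.0}
{'tx': 0.206, 'ty': 0.0, 'tz': 0.048, 'wx': -0.0, 'wy': -0.1, 'wz': -0.0}
{'tx': 0.229, 'ty': -0.0, 'tz': 0.055, 'wx': 0.0, 'wy': -0.111, 'wz': 0.0}
{'tx': 0.251, 'ty': -0.0, 'tz': 0.063, 'wx': -0.0, 'wy': -0.122, 'wz': 0.0}
{'tx': 0.273, 'ty': -0.0, 'tz': 0.071, 'wx': -0.0, 'wy': -0.133, 'wz': 0.0}
```

Call:
move_arm --commands '[{"tx":0.023,"ty":0,"tz":0.004,"wx":0,"wy":-0.011,"wz":0},{"tx":0.046,"ty":0,"tz":0.008,"wx":0,"wy":-0.022,"wz":0},{"tx":0.07,"ty":0,"tz":0.012,"wx":0,"wy":-0.033,"wz":0},{"tx":0.093,"ty":0,"tz":0.017,"wx":0,"wy":-0.044,"wz":0},{"tx":0.115,"ty":0,"tz":0.022,"wx":0,"wy":-0.056,"wz":0},{"tx":0.138,"ty":0,"tz":0.028,"wx":0,"wy":-0.067,"wz":0},{"tx":0.161,"ty":0,"tz":0.034,"wx":0,"wy":-0.078,"wz":0},{"tx":0.184,"ty":0,"tz":0.041,"wx":0,"wy":-0.089,"wz":0}]'

```text
time: 15.9
tcp_pos: [0.4742, 0.1075, 0.0607]
orientation: [180.0, 63.0, 99.5]
contact_force: [-0.7, 1.9, -2.6]
width: 0.129
grasp_force: 63.4
```

```bash
python3 - <<'E'
from h import *
s=read_state(); c=now(); print(s['time'],s['joint_pos'].round(1),c[0],s['contact_force'],s['torque'],s['orientation'],s['width']*85.4)
for n in ('top','side'):
    g=cam(n);C=cloud(g); X=(C-O)@np.c_[u,v,k]; b=g['color'].astype(int)
    m=(g['z_map']>0)&(abs(X[...,1])<.015)&(X[...,2]>.07)&(X[...,0]>-.03)&(X[...,0]<.16)&(b[...,2]-b[...,0]>40)
    P=X[m]; print(n,len(P))
    if len(P)>20:
        for lo in np.arange(-.02,.16,.03):
            q=P[(P[:,0]>=lo)&(P[:,0]<lo+.03)]
            if len(q): print(round(lo,2),len(q),np.percentile(q[:,2],[50,90]).round(4),q[:,0].max().round(3),q[:,0].min().round(3))
    if n=='side': cv2.imwrite('pics/s5.png',cv2.resize(g['color'][130:290,150:310],(600,600)))
E
```

```text
15.9 [-28.7  46.1 -21.7 107.3  55.9  91.7 -74.8] [0.47416689 0.10747396 0.06068783] [-0.7352713   1.94529533 -2.61719841] [1.28670902 0.41540587 0.08351005] [179.99289342  62.98356485  99.47612244] 11.019257300900776
top 571
-0.02 84 [0.1057 0.1078] 0.01 -0.013
0.01 113 [0.1069 0.1098] 0.04 0.01
0.04 113 [0.1085 0.1109] 0.07 0.04
0.07 115 [0.1096 0.1131] 0.1 0.07
0.1 115 [0.1113 0.1142] 0.13 0.1
0.13 31 [0.1111 0.114 ] 0.137 0.13
side 298
-0.02 37 [0.1059 0.1111] 0.01 -0.014
0.01 55 [0.1081 0.1122] 0.038 0.012
0.04 57 [0.1087 0.1133] 0.07 0.04
0.07 58 [0.1108 0.1152] 0.099 0.07
0.1 57 [0.1112 0.1154] 0.13 0.1
0.13 34 [0.1111 0.1161] 0.141 0.131
```

View pics/s5.png

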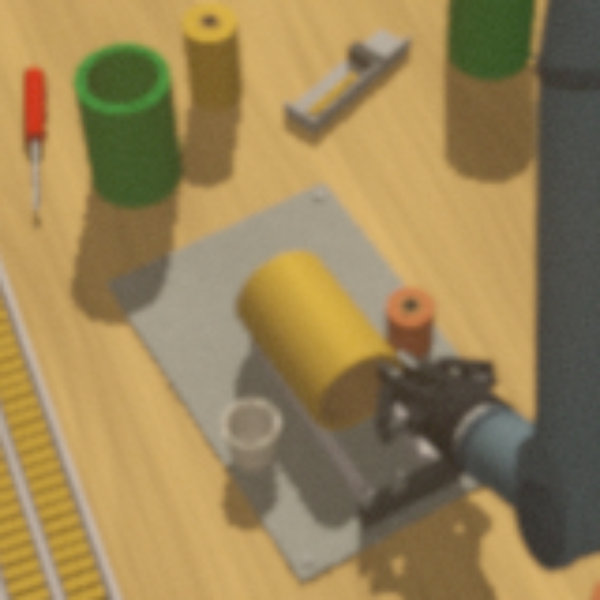

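The roll lies almost flat, 2–3° above the rails (opening at 355,390). The last few degrees go slowly.

Call:
move_arm --commands '[{"tx":0.011,"ty":0,"tz":0.002,"wx":0,"wy":-0.006,"wz":0},{"tx":0.023,"ty":0,"tz":0.004,"wx":0,"wy":-0.011,"wz":0},{"tx":0.035,"ty":0,"tz":0.006,"wx":0,"wy":-0.017,"wz":0},{"tx":0.046,"ty":0,"tz":0.008,"wx":0,"wy":-0.022,"wz":0},{"tx":0.046,"ty":0,"tz":0.008,"wx":0,"wy":-0.022,"wz":0}]'

```text
time: 16.62
tcp_pos: [0.4739, 0.1087, 0.0563]
orientation: [-180.0, 64.9, 99.5]
contact_force: [0.1, 1.1, -2.9]
width: 0.126
grasp_force: 63.5
```

```bash
cat > lev.py <<'E'
from h import *
s=read_state(); c=now(); print(s['time'],c[0],s['contact_force'],s['torque'],s['orientation'])
for n in ('top','side'):
    g=cam(n);C=cloud(g); X=(C-O)@np.c_[u,v,k]; b=g['color'].astype(int)
    m=(g['z_map']>0)&(abs(X[...,1])<.012)&(X[...,2]>.09)&(X[...,0]>-.03)&(X[...,0]<.24)&(b[...,2]-b[...,0]>40)
    P=X[m]; f=np.polyfit(P[:,0],P[:,2],1); print(n,len(P),'slope deg',np.degrees(np.arctan(f[0])),'top at0',f[1],'x range',np.percentile(P[:,0],[1,99]))
E
python3 lev.py
```

```text
16.625 [0.47385471 0.1087473  0.05625537] [ 0.05385165  1.13028766 -2.85646373] [ 1.2123421   0.39101941 -0.01237185] [-179.95742924   64.92963944   99.52700527]
top 451 slope deg 0.5073851981282534 top at0 0.106278528467795 x range [-0.00799909  0.13853533]
side 235 slope deg 0.3751030078332611 top at0 0.1072906682775264 x range [-0.00719787  0.14258504]
```

Call:
move_arm --commands '[{"tx":0.006,"ty":0,"tz":0.001,"wx":0,"wy":-0.003,"wz":0},{"tx":0.012,"ty":0,"tz":0.003,"wx":0,"wy":-0.005,"wz":0},{"tx":0.012,"ty":0,"tz":0.003,"wx":0,"wy":-0.005,"wz":0}]'

```text
time: 17.1
tcp_pos: [0.4739, 0.1089, 0.0556]
orientation: [180.0, 65.4, 99.4]
contact_force: [-1.0, 1.6, 1.1]
width: 0.13
grasp_force: 63.4
```

```bash
python3 lev.py
```

```text
17.1 [0.473879   0.10893053 0.05559812] [-1.00773466  1.56460426  1.10378621] [ 0.8076873   0.42452368 -0.0963418 ] [179.97352015  65.41562631  99.44434887]
top 454 slope deg 0.273449447109132 top at0 0.10609507837110776 x range [-0.00771485  0.13915593]
side 240 slope deg -0.9270743060437874 top at0 0.10859759969413219 x range [-0.0055071   0.14411459]
```

Touched down (force sign changed, level). Release and withdraw along the fingers.

Call:
move_arm --commands '[{"tx":0,"ty":0,"tz":0,"wx":0,"wy":0,"wz":0},{"tx":0,"ty":0,"tz":0,"wx":0,"wy":0,"wz":0},{"tx":0,"ty":0,"tz":0,"wx":0,"wy":0,"wz":0},{"tx":0,"ty":0,"tz":0,"wx":0,"wy":0,"wz":0},{"tx":0,"ty":0,"tz":-0.05,"wx":0,"wy":0,"wz":0},{"tx":0,"ty":0,"tz":-0.1,"wx":0,"wy":0,"wz":0},{"tx":0,"ty":0,"tz":-0.2,"wx":0,"wy":0,"wz":0},{"tx":0,"ty":0,"tz":-0.35,"wx":0,"wy":0,"wz":0},{"tx":0,"ty":0,"tz":-0.5,"wx":0,"wy":0,"wz":0},{"tx":0,"ty":0,"tz":-0.5,"wx":0,"wy":0,"wz":0}]' --hand 24

```text
time: 18.45
tcp_pos: [0.4664, 0.1565, 0.0763]
orientation: [179.8, 65.2, 99.5]
contact_force: [-0.2, -0.4, 0.8]
width: 0.283
grasp_force: 0.0
```

```bash
python3 lev.py; python3 - <<'E'
from h import *
g=cam('side'); cv2.imwrite('pics/s6.png',cv2.resize(g['color'][130:290,150:310],(600,600)))
print((now()[0]-O)@np.c_[u,v,k])
E
```

```text
18.45 [0.46641283 0.15654276 0.07631875] [-0.19420772 -0.42254813  0.81160708] [0.96660913 0.189196   0.00445639] [179.81872     65.17817772  99.46473263]
top 448 slope deg -0.14766486623265263 top at0 0.10598836508287637 x range [-0.00731751  0.13954217]
side 228 slope deg -0.25590100194960297 top at0 0.10664468306652576 x range [-0.00675298  0.14195939]
[0.17422912 0.04525397 0.07594737]
```

View pics/s6.png

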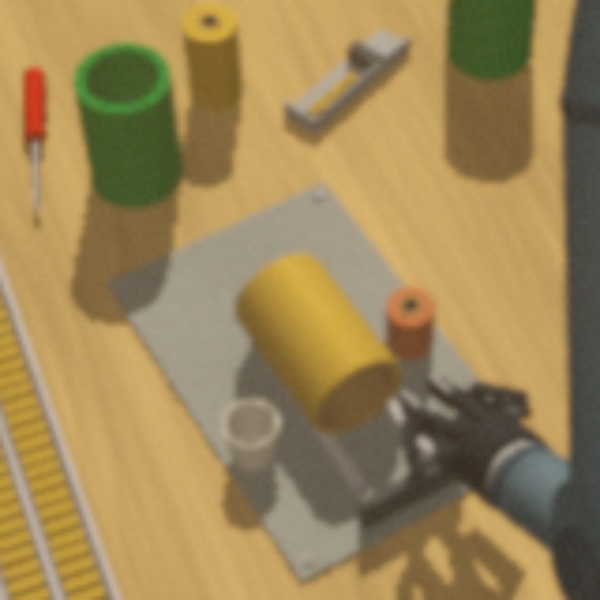

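The roll lies on the rails, released, with the fingers clear of the bore (tips at 400,415). I go up and around to the foot end.

```bash
python3 - <<'E'
from h import *
cur=now(); X=(cur[0]-O)@np.c_[u,v,k]
wp=[(W(X[0],.045,.165),RT(65)),(W(X[0]-.02,.035,.235),RT(45)),(W(.09,.03,.25),RT(22)),(W(.01,.015,.25),RT(0)),(W(-.075,0,.25),RT(0)),(W(-.075,0,.17),RT(0)),(W(-.075,0,.088),RT(0))]
for t in wp: rows(cur,[t]); cur=t
E
```

```text
{'tx': -0.81, 'ty': 0.002, 'tz': -0.371, 'wx': 0.001, 'wy': 0.004, 'wz': 0.0}
{'tx': -0.719, 'ty': 0.1, 'tz': -0.115, 'wx': -0.0, 'wy': 0.222, 'wz': -0.0}
{'tx': -0.56, 'ty': 0.05, 'tz': 0.348, 'wx': 0.0, 'wy': 0.256, 'wz': -0.0}
{'tx': -0.742, 'ty': 0.15, 'tz': 0.3, 'wx': -0.0, 'wy': 0.244, 'wz': 0.0}
{'tx': -0.85, 'ty': 0.15, 'tz': 0.0, 'wx': 0.0, 'wy': 0.0, 'wz': 0.0}
{'tx': 0.0, 'ty': 0.0, 'tz': 0.8, 'wx': 0.0, 'wy': 0.0, 'wz': 0.0}
{'tx': 0.0, 'ty': 0.0, 'tz': 0.82, 'wx': 0.0, 'wy': 0.0, 'wz': 0.0}
```

Call:
move_arm --commands '[{"tx":-0.4,"ty":0,"tz":-0.19,"wx":0,"wy":0,"wz":0},{"tx":-0.81,"ty":0,"tz":-0.37,"wx":0,"wy":0,"wz":0},{"tx":-0.81,"ty":0,"tz":-0.37,"wx":0,"wy":0,"wz":0}]' --hand 0

```text
time: 18.98
tcp_pos: [0.4678, 0.1541, 0.1679]
orientation: [179.2, 65.2, 98.7]
contact_force: [-0.1, 0.7, 0.0]
width: -0.002
grasp_force: 0.0
```

Call:
move_arm --commands '[{"tx":-0.36,"ty":0.05,"tz":-0.06,"wx":0,"wy":0.11,"wz":0},{"tx":-0.72,"ty":0.1,"tz":-0.12,"wx":0,"wy":0.222,"wz":0},{"tx":-0.72,"ty":0.1,"tz":-0.12,"wx":0,"wy":0.222,"wz":0}]'

```text
time: 19.35
tcp_pos: [0.4828, 0.1335, 0.2402]
orientation: [179.1, 45.3, 98.4]
contact_force: [0.0, 0.1, 0.2]
width: -0.003
grasp_force: 0.0
```

Call:
move_arm --commands '[{"tx":-0.28,"ty":0.03,"tz":0.17,"wx":0,"wy":0.11,"wz":0},{"tx":-0.56,"ty":0.05,"tz":0.35,"wx":0,"wy":0.22,"wz":0},{"tx":-0.56,"ty":0.05,"tz":0.35,"wx":0,"wy":0.256,"wz":0},{"tx":-0.56,"ty":0.05,"tz":0.35,"wx":0,"wy":0.256,"wz":0}]'

```text
time: 19.85
tcp_pos: [0.4943, 0.0714, 0.2497]
orientation: [-179.9, 22.4, 99.2]
contact_force: [-0.6, -0.0, -0.7]
width: -0.003
grasp_force: 0.0
```

Call:
move_arm --commands '[{"tx":-0.37,"ty":0.08,"tz":0.15,"wx":0,"wy":0.11,"wz":0},{"tx":-0.74,"ty":0.15,"tz":0.3,"wx":0,"wy":0.22,"wz":0},{"tx":-0.74,"ty":0.15,"tz":0.3,"wx":0,"wy":0.244,"wz":0},{"tx":-0.74,"ty":0.15,"tz":0.3,"wx":0,"wy":0.244,"wz":0}]'

```text
time: 20.35
tcp_pos: [0.5219, -0.0022, 0.2489]
orientation: [-179.7, 0.3, 99.4]
contact_force: [-0.6, 0.5, -0.0]
width: 0.001
grasp_force: 0.0
```

Call:
move_arm --commands '[{"tx":-0.42,"ty":0.07,"tz":0,"wx":0,"wy":0,"wz":0},{"tx":-0.85,"ty":0.15,"tz":0,"wx":0,"wy":0,"wz":0},{"tx":-0.85,"ty":0.15,"tz":0,"wx":0,"wy":0,"wz":0}]'

```text
time: 20.72
tcp_pos: [0.5518, -0.0847, 0.25]
orientation: [-179.8, 0.4, 99.4]
contact_force: [0.0, 0.5, -1.1]
width: 0.002
grasp_force: 0.0
```

```bash
python3 - <<'E'
from h import *
cur=now(); s=read_state(); print((cur[0]-O)@np.c_[u,v,k],s['orientation'],s['joint_pos'].round(1),s['width'])
for t in [(W(-.075,0,.17),RT(0)),(W(-.075,0,.088),RT(0))]: rows(cur,[t]); cur=t
E
python3 lev.py
```

```text
[-7.47068675e-02 -1.13353251e-04  2.49965262e-01] [-179.8283426     0.41260054   99.4290013 ] [ 20.2  12.2 -18.1 102.4   4.6  66.1  10. ] 0.001990797435330411
{'tx': 0.003, 'ty': 0.001, 'tz': 0.8, 'wx': -0.002, 'wy': 0.005, 'wz': 0.0}
{'tx': 0.0, 'ty': 0.0, 'tz': 0.82, 'wx': 0.0, 'wy': 0.0, 'wz': 0.0}
20.725 [ 0.5518134  -0.0846852   0.24996526] [ 0.02398223  0.53902597 -1.11694765] [-0.01885353  0.0046592  -0.0017359 ] [-179.8283426     0.41260054   99.4290013 ]
top 456 slope deg -5.6999872805739615 top at0 0.11416051624194001 x range [-0.00773564  0.13925097]
side 234 slope deg 0.17072056133557612 top at0 0.10645693962528205 x range [-0.0083481   0.14286807]
```

Call:
move_arm --commands '[{"tx":0,"ty":0,"tz":0.4,"wx":0,"wy":0,"wz":0},{"tx":0,"ty":0,"tz":0.8,"wx":0,"wy":0,"wz":0},{"tx":0,"ty":0,"tz":0.8,"wx":0,"wy":0,"wz":0}]'

```text
time: 21.2
tcp_pos: [0.548, -0.0802, 0.1677]
orientation: [-179.5, 0.1, 99.8]
contact_force: [-0.8, 0.7, 0.1]
width: 0.001
grasp_force: 0.0
```

Call:
move_arm --commands '[{"tx":0,"ty":0,"tz":0.4,"wx":0,"wy":0,"wz":0},{"tx":0,"ty":0,"tz":0.82,"wx":0,"wy":0,"wz":0},{"tx":0.2,"ty":0,"tz":0.82,"wx":0,"wy":0,"wz":0},{"tx":0.4,"ty":0,"tz":0.82,"wx":0,"wy":0,"wz":0},{"tx":0.45,"ty":0,"tz":0.82,"wx":0,"wy":0,"wz":0}]'

```text
time: 21.82
tcp_pos: [0.5462, -0.0358, 0.0923]
orientation: [179.7, 0.3, 99.8]
contact_force: [0.5, -0.1, 0.3]
width: 0.002
grasp_force: 0.0
```

Call:
move_arm --commands '[{"tx":0.03,"ty":0,"tz":0,"wx":0,"wy":0,"wz":0},{"tx":0.06,"ty":0,"tz":0,"wx":0,"wy":0,"wz":0},{"tx":0.09,"ty":0,"tz":0,"wx":0,"wy":0,"wz":0},{"tx":0.12,"ty":0,"tz":0,"wx":0,"wy":0,"wz":0},{"tx":0.15,"ty":0,"tz":0,"wx":0,"wy":0,"wz":0},{"tx":0.18,"ty":0,"tz":0,"wx":0,"wy":0,"wz":0},{"tx":0.21,"ty":0,"tz":0,"wx":0,"wy":0,"wz":0},{"tx":0.24,"ty":0,"tz":0,"wx":0,"wy":0,"wz":0},{"tx":0.27,"ty":0,"tz":0,"wx":0,"wy":0,"wz":0},{"tx":0.3,"ty":0,"tz":0,"wx":0,"wy":0,"wz":0}]'

```text
time: 23.08
tcp_pos: [0.5403, -0.0141, 0.0894]
orientation: [180.0, 0.6, 99.3]
contact_force: [1.0, -4.7, 2.5]
width: -0.001
grasp_force: 2.7
```

```bash
python3 lev.py; python3 - <<'E'
from h import *
print((now()[0]-O)@np.c_[u,v,k])
E
```

```text
23.075 [ 0.54027857 -0.01414268  0.08942171] [ 0.97058231 -4.70156498  2.46007286] [-1.07522039 -0.17365585 -0.00445785] [179.96093197   0.56957923  99.32635363]
top 451 slope deg -4.164795805054541 top at0 0.11480325134024454 x range [0.01010744 0.15422495]
side 245 slope deg -0.3297707124813398 top at0 0.10676687691286409 x range [0.00522093 0.15767735]
[-0.0024372  -0.00024071  0.08937313]
```

Call:
move_arm --commands '[{"tx":0.04,"ty":0,"tz":0,"wx":0,"wy":0,"wz":0},{"tx":0.08,"ty":0,"tz":0,"wx":0,"wy":0,"wz":0},{"tx":0.12,"ty":0,"tz":0,"wx":0,"wy":0,"wz":0},{"tx":0.16,"ty":0,"tz":0,"wx":0,"wy":0,"wz":0},{"tx":0.2,"ty":0,"tz":0,"wx":0,"wy":0,"wz":0},{"tx":0.24,"ty":0,"tz":0,"wx":0,"wy":0,"wz":0},{"tx":0.28,"ty":0,"tz":0,"wx":0,"wy":0,"wz":0},{"tx":0.32,"ty":0,"tz":0,"wx":0,"wy":0,"wz":0},{"tx":0.36,"ty":0,"tz":0,"wx":0,"wy":0,"wz":0},{"tx":0.4,"ty":0,"tz":0,"wx":0,"wy":0,"wz":0},{"tx":0.44,"ty":0,"tz":0,"wx":0,"wy":0,"wz":0},{"tx":0.48,"ty":0,"tz":0,"wx":0,"wy":0,"wz":0},{"tx":0.52,"ty":0,"tz":0,"wx":0,"wy":0,"wz":0},{"tx":0.56,"ty":0,"tz":0,"wx":0,"wy":0,"wz":0},{"tx":0.6,"ty":0,"tz":0,"wx":0,"wy":0,"wz":0},{"tx":0.63,"ty":0,"tz":0,"wx":0,"wy":0,"wz":0},{"tx":0.65,"ty":0,"tz":0,"wx":0,"wy":0,"wz":0}]'

```text
time: 25.3
tcp_pos: [0.5298, 0.0505, 0.0891]
orientation: [180.0, 0.5, 99.4]
contact_force: [1.7, -7.1, 2.6]
width: -0.006
grasp_force: 3.1
```

```bash
python3 lev.py; python3 - <<'E'
from h import *
print((now()[0]-O)@np.c_[u,v,k])
E
```

```text
25.3 [0.52980268 0.05046152 0.08910692] [ 1.74968998 -7.0575236   2.57527085] [-1.23010792 -0.25162317 -0.00414416] [179.9519053    0.54740717  99.35753665]
top 434 slope deg -7.25861872926691 top at0 0.12784424734734026 x range [0.08025511 0.21971336]
side 260 slope deg -4.823710055145734 top at0 0.12032205304668872 x range [0.07111441 0.22225841]
[ 0.062573   -0.00047128  0.0891036 ]
```

Call:
move_arm --commands '[{"tx":0.015,"ty":0,"tz":0,"wx":0,"wy":0,"wz":0},{"tx":0.03,"ty":0,"tz":0,"wx":0,"wy":0,"wz":0},{"tx":0.03,"ty":0,"tz":0,"wx":0,"wy":0,"wz":0}]'

```text
time: 25.78
tcp_pos: [0.5293, 0.0535, 0.0891]
orientation: [179.9, 0.5, 99.4]
contact_force: [1.2, -6.1, 1.5]
width: 0.005
grasp_force: 2.9
```

Call:
move_arm --commands '[{"tx":0.015,"ty":0,"tz":0,"wx":0,"wy":0,"wz":0},{"tx":0.03,"ty":0,"tz":0,"wx":0,"wy":0,"wz":0},{"tx":0.03,"ty":0,"tz":0,"wx":0,"wy":0,"wz":0}]'

```text
time: 26.15
tcp_pos: [0.5288, 0.0564, 0.0891]
orientation: [179.9, 0.5, 99.4]
contact_force: [1.1, -5.6, 2.2]
width: -0.001
grasp_force: 2.9
```

```bash
python3 - <<'E'
from h import *
print((now()[0]-O)@np.c_[u,v,k],read_state()['contact_force'])
g=cam('side'); cv2.imwrite('pics/s7.png',cv2.resize(g['color'][180:290,190:300],(600,600)))
E
```

```text
[ 0.06825715 -0.00050433  0.08908958] [ 1.10868404 -5.60330578  2.20002893]
```

View pics/s7.png

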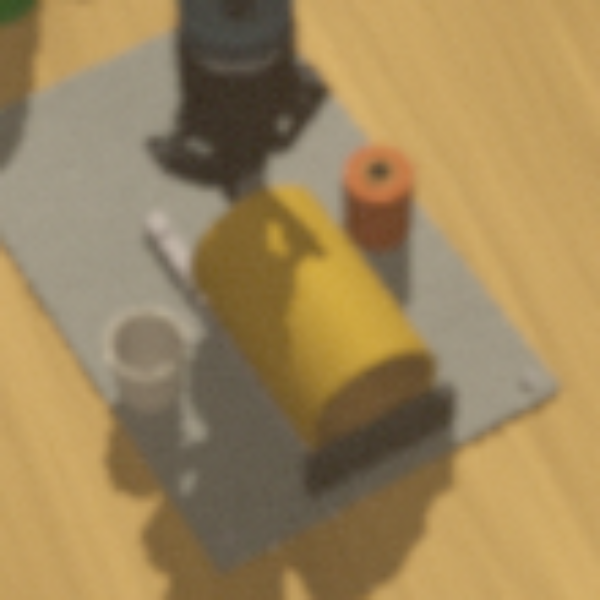

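The roll's end (375,410) is nearly at the end plate (380,440). No jump in force yet, so I continue in small steps.

Call:
move_arm --commands '[{"tx":0.015,"ty":0,"tz":0,"wx":0,"wy":0,"wz":0},{"tx":0.025,"ty":0,"tz":0,"wx":0,"wy":0,"wz":0},{"tx":0.025,"ty":0,"tz":0,"wx":0,"wy":0,"wz":0}]'

```text
time: 26.58
tcp_pos: [0.5285, 0.0587, 0.0891]
orientation: [179.9, 0.5, 99.3]
contact_force: [1.6, -6.2, 1.5]
width: 0.002
grasp_force: 3.0
```

Call:
move_arm --commands '[{"tx":0.015,"ty":0,"tz":0,"wx":0,"wy":0,"wz":0},{"tx":0.02,"ty":0,"tz":0,"wx":0,"wy":0,"wz":0},{"tx":0.02,"ty":0,"tz":0,"wx":0,"wy":0,"wz":0}]'

```text
time: 26.95
tcp_pos: [0.5285, 0.0589, 0.0891]
orientation: [179.9, 0.7, 99.3]
contact_force: [2.5, -8.0, 1.9]
width: 0.004
grasp_force: 4.2
```

Call:
move_arm --commands '[{"tx":0.01,"ty":0,"tz":0,"wx":0,"wy":0,"wz":0},{"tx":0.015,"ty":0,"tz":0,"wx":0,"wy":0,"wz":0},{"tx":0.015,"ty":0,"tz":0,"wx":0,"wy":0,"wz":0}]'

```text
time: 27.32
tcp_pos: [0.5285, 0.0589, 0.0892]
orientation: [180.0, 0.8, 99.2]
contact_force: [2.4, -9.5, 3.0]
width: -0.0
grasp_force: 5.1
```

```bash
python3 - <<'E'
from h import *
print((now()[0]-O)@np.c_[u,v,k],read_state()['contact_force'])
E
```

```text
[ 0.07080629 -0.00056162  0.0892108 ] [ 2.35643394 -9.51603466  2.97240012]
```

The tool has stopped and the force rises, so the roll is home. I back off.

Call:
move_arm --commands '[{"tx":-0.03,"ty":0,"tz":0,"wx":0,"wy":0,"wz":0},{"tx":-0.1,"ty":0,"tz":0,"wx":0,"wy":0,"wz":0},{"tx":-0.4,"ty":0,"tz":0,"wx":0,"wy":0,"wz":0},{"tx":-0.8,"ty":0,"tz":0,"wx":0,"wy":0,"wz":0},{"tx":-0.8,"ty":0,"tz":-0.5,"wx":0,"wy":0,"wz":0},{"tx":-0.8,"ty":0,"tz":-1.0,"wx":0,"wy":0,"wz":0},{"tx":-0.8,"ty":0,"tz":-1.0,"wx":0,"wy":0,"wz":0}]'

```text
time: 28.2
tcp_pos: [0.5435, -0.0113, 0.1938]
orientation: [179.4, 0.4, 99.6]
contact_force: [-0.4, -0.5, -0.3]
width: 0.0
grasp_force: 0.0
```

```bash
sed -i 's/<.012)&(X\[...,2\]>.09)/<.012)\&(X[...,2]>.09)\&(X[...,2]<.12)\&(X[...,0]>.05)/' lev.py; python3 lev.py; python3 - <<'E'
from h import *
g=cam('side'); cv2.imwrite('pics/s8.png',cv2.resize(g['color'][110:290,140:320],(600,600)))
E
```

```text
28.2 [ 0.5434879  -0.01134379  0.19384849] [-0.44075921 -0.47596885 -0.27330751] [0.02220508 0.02058404 0.00712582] [179.43785432   0.36637477  99.55113558]
top 456 slope deg -0.34425742122193104 top at0 0.10603275035601668 x range [0.08136068 0.22730524]
side 253 slope deg -0.29486529502213105 top at0 0.10691240714310137 x range [0.08311661 0.23078914]
```

View pics/s8.png

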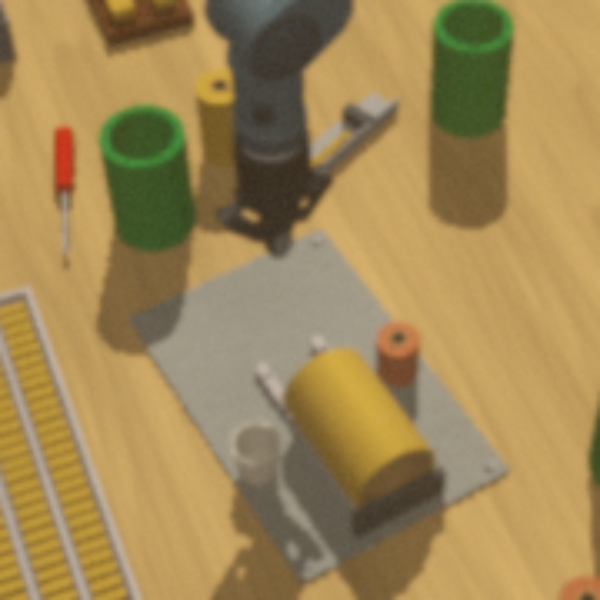

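The roll lies level on the rails against the end plate (400,490), the bystanders have not moved, and the robot is clear. I hand in.

```bash
python3 -c "
from rig import *
print(close_job())"
```

```text
the job is handed in; nothing more can be done
None
```

The roll was tipped gently onto the rails and pushed home against the end plate, and the job is handed in with the robot clear of everything; around 12° into the tip the tool briefly carried about 4.4 N, close to the roll's full weight, so its foot may have been barely touching the board then.

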